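Pull a recalled carton from the middle of a stack

ROBOT

A 7-joint arm with a two-finger parallel gripper is mounted at the origin on the work surface. World frame = base frame: x ahead of the robot, y to its left, z up, the work surface at z = 0. Lengths are in m, angles in rad, forces in N, time in s.
With the tool pointing down it reaches from about 0.4 to 0.85 m from the base axis. Payload 4.5 kg.
Tool frame: the origin (TCP) lies on the centre line of the jaws, within the pads' length; the fingertips stand 25 mm ahead of it and the grasp point (between the pads) lies 6 mm ahead of it; z points along the fingers, y is the direction in which the jaws open and shut (so a half turn about z gives the same grasp; the last joint's range is limited). The gripper opens to 88 mm and grips with 3 to 60 N. Pads are 18 mm wide; open, the fingers measure 123 mm over their backs; the gripper's body (75 mm by 187 mm) begins 45 mm behind the grasp point.
Start: joints at [-1.206, 0.689, -0.195, 1.565, 0.157, 0.902, -0.215], TCP at [0.203, 0.591, 0.264] pointing down, gripper open.
Joint ranges: [-3.01, 3.01], [-0.46, 2.08], [-1.47, 1.51], [0.13, 2.56], [-1, 4.14], [0.04, 2.09], [-2.66, 2.66]. Speed limits (rad/s): [2.57, 2.57, 3.14, 3.14, 3.14, 3.14, 3.14].

INTERFACE

Orientations are given as a unit quaternion [x, y, z, w].
In Python, from plant import r, eyes gives the robot as it stands.
- The arm moves only by the tool servo_tool, never from a script. Its argument "deltas" is a list of rows, each an object of numbers: "dx", "dy", "dz": the shift along the tool's x, y, z in units of 60 mm (1.0 is 60 mm); "ax", "ay", "az": the turn, a rotation vector about the tool's x, y, z in units of 6 degrees (1.0 is 6 degrees); "hand": the finger opening in mm, from 0 to 88.1. A call has 1 to 10 rows; each row is the pose to reach, as a shift and turn from the pose commanded when the call began, along the tool's axes at that moment; what a row does not reach only later rows make up. A row lasts 1/8 s, in which the tool goes at most 62.5 mm and 10.7 degrees, less where a joint would pass 70% of its speed; a pose out of reach is approached as far as the arm can. A call with a gripper value outside its range is refused whole. The fingers move at their own pace and stop on an object; "newtons" is the grip in N (left out, the last holds). Time passes only in rows, so rows that repeat a pose let the fingers close. It gives the time, the measured TCP pose, the force and the opening at its end, in the units of the state.
- r.get_state(): the state, without advancing time (a new reading comes with each control period).
- eyes.snapshot(name): name is "scene" or "top" or "wrist"; returns (picture, depth): 384x512x3 uint8, red, green, blue; 384x512 float32, m along the optical axis (not along the pixel's ray), 0 where there is no reading.
- eyes.camera_model(name): a dict with "fx", "fy", "cx", "cy" (pixels), "pose" (4x4, takes a point from camera to world coordinates). Camera axes: x right, y up, looking along -z (the intrinsics and any distortion apply to the point x, -y, -z); pixel columns grow to the right and rows downward; lengths in m; the calibration is good to about 2 mm. A picture is of the moment at which its call begins: read the wrist's pose just before it. camera_model takes no time and is no camera call; for the wrist camera it gives the pose at the moment of the call.
- r.finish_job(): hands the job in, once; it reports no verdict.
The state is a dict: "clock": time; "q": joint angles; "qd": joint speeds; "joint_torque": joint torques, N m; "tool_pos": TCP position; "eef_rot": TCP orientation; "contact_force": force on the tool from outside, world axes, zero at the start; "moment": the same for the moment, N m; "opening": opening from 0.0 (shut) to 1.0 (fully open).
Only numpy, scipy, OpenCV 4.12 (cv2) and the standard library are available. Lean on these libraries where they do the work, as an engineer would, in place of code of your own. Each camera call takes 0.05 s, during which the arm holds its last target.

TASK

First lift the blue bin up off its rail and stand it upright on the middle of the black mat. Then take off what lies above the recalled carton (the middle one of the stack of three), lay the recalled carton flat in the bin on the mat and put the fresh carton that lies alone on the bench on the bottom carton in its place. Finally restack the upper carton squarely on the fresh one and set every small pack flat on top of it again, side by side in one layer without overhang; leave the bottom carton where it is, and do not push the bottle, the jar or the pen cup about.

Things in the scene. Friction and masses are not known exactly. Their poses are not given: they have to be found in the camera images.
- base_c (a point): centre of the bottom carton of the stack, lying on the bench: 150 x 62 x 34 mm (its x, y, z; x is the length, z points up), plain white card with grey side bands, 250 g. It stays where it is
- recalled_c (a point): centre of the recalled carton, at the start the middle one of the stack of three, lying on the bottom carton: 150 x 62 x 34 mm (its x, y, z; x is the length, z points up), plain white card with grey side bands, 150 g (all cartons vary by a third), just like the others
- upper_c (a point): centre of the upper carton, at the start lying on the recalled carton, with the small packs on top of it: 150 x 62 x 34 mm (its x, y, z; x is the length, z points up), plain white card with grey side bands, 150 g (all cartons vary by a third)
- fresh_c (a point): centre of the fresh carton, lying alone on the bench to the robot's right of the stack: 150 x 62 x 34 mm (its x, y, z; x is the length, z points up), plain white card with grey side bands, 150 g (all cartons vary by a third)
- pack1_c (a point): centre of a small white pack, 40 x 60 x 30 mm (its x, y, z; z up), 50 g. One to three such packs are present (None: absent); at the start they lie in a row along the top of the upper carton, 50 mm from centre to centre when all three are there, their 60 mm side across it
- pack2_c (a point): centre of a small white pack, 40 x 60 x 30 mm (its x, y, z; z up), 50 g. One to three such packs are present (None: absent); at the start they lie in a row along the top of the upper carton, 50 mm from centre to centre when all three are there, their 60 mm side across it
- pack3_c (a point): centre of a small white pack, 40 x 60 x 30 mm (its x, y, z; z up), 50 g. One to three such packs are present (None: absent); at the start they lie in a row along the top of the upper carton, 50 mm from centre to centre when all three are there, their 60 mm side across it
- bin_grip (a point): middle of the grip block on the bin's front wall (the block is 14 mm thick along the bin's x, 70 mm long along y and 30 mm high; this point is 12 mm below its top and 34 mm above the bin's underside). Same axes as the bin: -x is the bin's front, z up
- bin_floor (a point): centre of the inner floor of the blue bin, 5 mm above its underside; 200 g. Outside 140 (x) x 176 mm (y), walls 5 mm thick and 42 mm high. The grip block is at x = -72 mm. The back wall (x = +68 mm) is 60 mm high; its lip runs back and 22 mm down behind the rail, 13 mm clear. Hangs with its underside 55 mm above the bench: lift it 30 mm or more, then away to its front (-x)
- rail_top (a point): middle of the top edge of the fixed steel rail: a strip 10 mm thick (x), 270 mm long (y), its top edge 110 mm above the bench, a second strip below it, two posts and feet (reaching 100 mm back, +x). Its front is -x; the bin hangs on the front side, along y anywhere within 30 mm of the middle
- mat_c (a point): middle of the top of the thin black rubber mat fixed on the bench: 150 mm (x) x 200 mm (y), 2 mm thick. The bin is to stand on its middle, either way round
- syrup_c (a point): middle of an amber bottle, 60 mm across, 150 mm high, standing beyond the work; not to be disturbed
- jar_c (a point): middle of a white jar, 72 mm across, 85 mm high, standing beyond the work; not to be disturbed
- pencup_c (a point): a square black pen cup 70 x 70 x 60 mm with two pens reaching 130 mm high, this point 30 mm up; not to be disturbed

How it is judged:
By the outcome, as a careful person would: the job done as asked, in the order asked, and still so for the second after the job is handed in, with the robot touching nothing.
Of pack1, pack2, pack3 only 1 to 3 are there at a start; the rules pass over those that are not, and their reading is None.
At some moment in a run one of bin may be knocked a few centimetres aside while the robot is not near it.
It also fails if it takes over 210 s, if anything falls off the work surface, if the arm or the gripper's body presses on something with over 40 N, if the wrist force passes 120 N, or if a joint passes its speed limit or range.

## Working session

There is one attempt and no reset: what is moved stays moved. The work goes in short steps, Python scripts to look and compute and a tool call to move; the robot and the scene stay as the last step left them, time stands still between calls to the robot, and variables do not carry over. Pictures are saved under pics/ and viewed, and the job is handed in when it is done.

Besides the shell and the picture viewer there is one more tool, called after ">>>" as name(argument=value, ...) on one line, values as JSON. servo_tool: Moves the arm, as the interface text tells. Its arguments: {"type":"object","properties":{"deltas":{"type":"array","items":{"type":"object","properties":{"dx":{"type":"number"},"dy":{"type":"number"},"dz":{"type":"number"},"ax":{"type":"number"},"ay":{"type":"number"},"az":{"type":"number"},"hand":{"type":"number"}}}},"newtons":{"type":"number"}},"required":["deltas"]}

```bash
mkdir -p pics; ls
cat > h.py <<'E'
import numpy as np, cv2
from plant import r, eyes
from scipy.spatial.transform import Rotation as R
def snap(n,fn=None):
    m=eyes.camera_model(n); im,d=eyes.snapshot(n)
    if fn: cv2.imwrite('pics/'+fn,im[:,:,::-1])
    return im,d,m
def cloud(d,m):
    h,w=d.shape; u,v=np.meshgrid(np.arange(w),np.arange(h))
    p=np.stack([(u-m['cx'])/m['fx']*d,-(v-m['cy'])/m['fy']*d,-d],-1)
    T=np.array(m['pose']); return p@T[:3,:3].T+T[:3,3]
def st():
    s=r.get_state(); 
    print('t',round(s['clock'],2),'pos',np.round(s['tool_pos'],4),'q',np.round(s['q'],3)); Rm=R.from_quat(s['eef_rot']).as_matrix(); print(np.round(Rm,3),'F',np.round(s['contact_force'],1),'op',round(s['opening'],3)); return s
E
python3 - <<'E'
from h import *
st()
for n in ['scene','top','wrist']:
    im,d,m=snap(n,n+'0.png'); print(n,{k:(np.round(v,3).tolist() if k=='pose' else v) for k,v in m.items()}); np.savez(n+'0.npz',im=im,d=d,P=cloud(d,m))
E
```

```text
pics
t 0.0 pos [0.2029 0.5906 0.2629] q [-1.206  0.69  -0.195  1.566  0.157  0.902 -0.215]
[[-0.946  0.325 -0.   ]
 [ 0.325  0.946 -0.002]
 [-0.    -0.002 -1.   ]] F [-0.7  0.   0.5] op 1.0
scene {'fx': 393.20633202614374, 'fy': 393.20633202614374, 'cx': 253.11768822451668, 'cy': 190.50480573591642, 'pose': [[-0.758, -0.552, 0.348, 0.973], [0.652, -0.653, 0.386, 0.37], [0.014, 0.519, 0.855, 1.093], [0.0, 0.0, 0.0, 1.0]]}
top {'fx': 467.9853820650206, 'fy': 467.9853820650206, 'cx': 252.2577196925654, 'cy': 190.31061097624954, 'pose': [[0.007, 0.996, -0.087, 0.46], [-1.0, 0.006, -0.005, -0.104], [-0.004, 0.087, 0.996, 1.566], [0.0, 0.0, 0.0, 1.0]]}
wrist {'fx': 297.6530702733544, 'fy': 297.6530702733544, 'cx': 255.17587460710604, 'cy': 185.73768375501538, 'pose': [[0.325, -0.901, -0.287, 0.128], [0.946, 0.309, 0.1, 0.617], [-0.001, -0.303, 0.953, 0.384], [0.0, 0.0, 0.0, 1.0]]}
```

View pics/scene0.png

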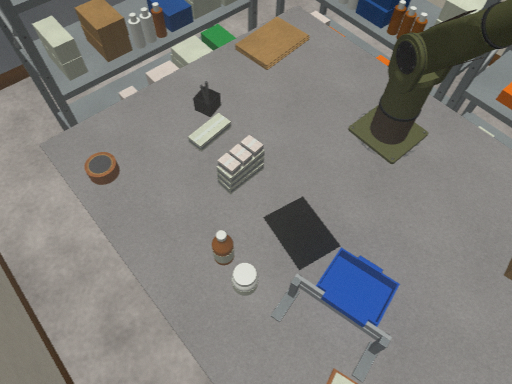

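View pics/top0.png

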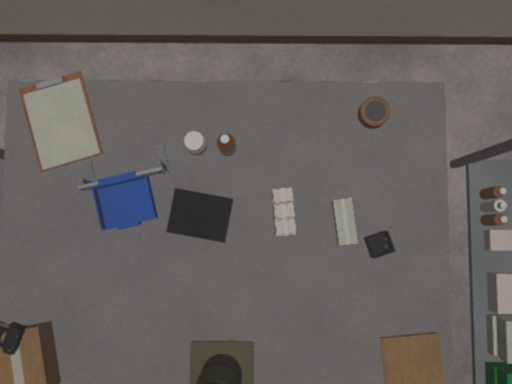

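View pics/wrist0.png

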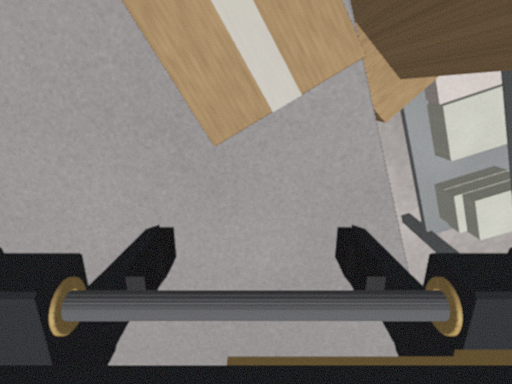

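```bash
cat >> h.py <<'E'
def rect(P,mask):
    q=P[mask][:,:2].astype(np.float32); (c,s,a)=cv2.minAreaRect(q*1000); 
    if s[0]<s[1]: s=(s[1],s[0]); a+=90
    a=(a+90)%180-90
    return np.round(c,1),np.round(s,1),round(a,1),mask.sum()
def comps(mask,P,minn=30):
    n,l,stt,c=cv2.connectedComponentsWithStats(mask.astype(np.uint8))
    for i in range(1,n):
        if stt[i,4]>=minn:
            mm=l==i; print('px',np.round(c[i]),'rect c,size,ang(long)',rect(P,mm),'z',np.round(np.percentile(P[mm][:,2],[5,50,95])*1000,1))
E
python3 - <<'E'
from h import *
for n in ['top','scene']:
    f=np.load(n+'0.npz'); im,d,P=f['im'].astype(int),f['d'],f['P']
    z=P[...,2]; print(n)
    inw=(d>0)&(P[...,0]>.25)&(P[...,0]<1)&(abs(P[...,1])<.6)
    print('bench z',np.median(z[inw]))
    blue=(im[...,2]>im[...,0]+50)&inw; print('blue');comps(blue,P)
    blk=(im.max(-1)<50)&inw; print('black');comps(blk,P)
    for lo,hi in [(.02,.05),(.115,.16),(.16,.3)]:
        print('z',lo,hi);comps(inw&(z>lo)&(z<hi),P)
    print('rail');comps(inw&(z>.095)&(z<.125)&~blue,P)
E
```

```text
top
bench z 0.001037495948389866
blue
px [124. 201.] rect c,size,ang(long) (array([553. , 310.7]), array([177.7, 163.9]), -76.9, np.int64(2547)) z [ 50.3  57.6 115.8]
black
px [199. 215.] rect c,size,ang(long) (array([514. ,  79.9]), array([193.5, 144. ]), 80.0, np.int64(2467)) z [-3.5  2.1  8. ]
px [380. 245.] rect c,size,ang(long) (array([ 422.8, -508. ]), array([70.2, 67.1]), -70.8, np.int64(217)) z [ 4.1 36.2 60.6]
z 0.02 0.05
px [374. 112.] rect c,size,ang(long) (array([ 858.8, -501.4]), array([99.2, 98.6]), -61.6, np.int64(682)) z [33.4 44.9 49.3]
px [200. 151.] rect c,size,ang(long) (array([724.6,  77.6]), array([57.7, 16.1]), -58.5, np.int64(35)) z [23.3 38.7 49.7]
px [345. 222.] rect c,size,ang(long) (array([ 494.6, -399.9]), array([150. ,  63.5]), 7.6, np.int64(904)) z [27.9 34.2 39.5]
px [387. 246.] rect c,size,ang(long) (array([ 411.7, -532.8]), array([81.5, 42.5]), -24.8, np.int64(63)) z [21.8 35.8 48.1]
px [369. 247.] rect c,size,ang(long) (array([ 411.7, -477.8]), array([67.2,  4.2]), 16.6, np.int64(48)) z [21.2 34.8 47.3]
z 0.115 0.16
px [225. 140.] rect c,size,ang(lo
[... 3137 characters left out ...]
9.5]), -62.7, np.int64(153)) z [116.5 148.5 153. ]
px [346. 307.] rect c,size,ang(long) (array([619.3, 332.8]), array([161. ,  24.5]), -76.4, np.int64(409)) z [115.2 116.9 120. ]
z 0.16 0.3
rail
px [240. 163.] rect c,size,ang(long) (array([ 522.7, -189.5]), array([149.5,  63.5]), 4.4, np.int64(371)) z [ 97.2 109.5 123.9]
px [223. 245.] rect c,size,ang(long) (array([743.9,  -3.5]), array([56.6, 47.7]), -28.7, np.int64(235)) z [ 96.1 105.6 121. ]
px [306. 284.] rect c,size,ang(long) (array([653.3, 233.3]), array([82.7, 35.7]), -77.6, np.int64(262)) z [ 97.4 110.  113.7]
px [380. 335.] rect c,size,ang(long) (array([608.5, 423.7]), array([65.4, 34.7]), -74.6, np.int64(262)) z [ 99.  110.9 114. ]
```

```bash
cat >> h.py <<'E'
def go(x,y,z,yaw,base=None):
    """delta from pose (x,y,z,yawdeg of tool y) 'base' or the current state to target; tool pointing down"""
    s=r.get_state()
    def mk(p,a): 
        a=np.radians(a); Y=np.array([np.cos(a),np.sin(a),0]); Z=np.array([0,0,-1.]); return np.array(p),np.stack([np.cross(Y,Z),Y,Z],1)
    if base is None: p0,R0=np.array(s['tool_pos']),R.from_quat(s['eef_rot']).as_matrix()
    else: p0,R0=mk(base[:3],base[3])
    p1,R1=mk((x,y,z),yaw)
    d=R0.T@(p1-p0)/.06; w=R.from_matrix(R0.T@R1).as_rotvec(degrees=True)/6
    print('d',np.round(d,3),'a',np.round(w,3))
E
python3 - <<'E'
from h import *
for n in ['top','scene']:
    f=np.load(n+'0.npz'); im,d,P=f['im'].astype(int),f['d'],f['P']
    inw=(d>0)&(P[...,0]>.25)&(P[...,0]<1)&(abs(P[...,1])<.6)
    blue=(im[...,2]>im[...,0]+50)&inw; a=np.radians(13.1)
    q=P[blue]; X=q[:,0]*np.cos(a)+q[:,1]*np.sin(a); Y=-q[:,0]*np.sin(a)+q[:,1]*np.cos(a)
    print(n,'Xrange',np.percentile(X,[.2,1,50,99,99.8]),'Y',np.percentile(Y,[.5,2,98,99.5]))
    w=(q[:,2]>.09)&(q[:,2]<.106)&(X<np.percentile(X,.2)+.02)
    print('block',np.percentile(X[w],[2,50,98]),np.percentile(Y[w],[2,50,98]),np.median(q[w,2]),w.sum())
c,s=np.cos(a),np.sin(a)
go(.48,.29,.26,13)
E
```

```text
top Xrange [0.52765579 0.53057663 0.61172226 0.68809474 0.69011361] Y [0.08985354 0.09235229 0.26155087 0.26409668]
block [0.52727732 0.53437474 0.54133964] [0.09253304 0.17598888 0.25913705] 0.09233158493134153 97
scene Xrange [0.52497341 0.52881593 0.59647865 0.69063181 0.69145333] Y [0.09342585 0.0970018  0.26532298 0.26827958]
block [0.52536723 0.53483751 0.54016028] [0.10168413 0.18014878 0.26578638] 0.09312801974251661 181
d [-5.996 -3.241  0.057] a [-1.100e-02  7.000e-03  9.675e+00]
```

>>> servo_tool(deltas=[{"dx": -1,"dy": -0.5,"az": 1.6},{"dx": -2,"dy": -1,"az": 3.2},{"dx": -3,"dy": -1.6,"az": 4.8},{"dx": -4,"dy": -2.2,"az": 6.4},{"dx": -5,"dy": -2.8,"az": 8},{"dx": -6,"dy": -3.24,"dz": 0.05,"az": 9.67},{"dx": -6,"dy": -3.24,"dz": 0.05,"az": 9.67},{"dx": -6,"dy": -3.24,"dz": 0.05,"az": 9.67},{"dx": -6,"dy": -3.24,"dz": 0.05,"az": 9.67}])

```text
schema error: expected keys dx, dy, dz, ax, ay, az, hand
```

Run:
```python
from h import *
st()
im,d,m=snap('wrist','w1.png'); P=cloud(d,m); np.savez('w1.npz',im=im,d=d,P=P)
i=im.astype(int); blue=(i[...,2]>i[...,0]+50)&(d>0); comps(blue,P)
a=np.radians(13.1); X=P[...,0]*np.cos(a)+P[...,1]*np.sin(a); Y=-P[...,0]*np.sin(a)+P[...,1]*np.cos(a)
w=blue&(P[...,2]>.098)&(P[...,2]<.106)&(X<.56)
comps(w,P)
print(np.percentile(X[w],[2,50,98]),np.percentile(Y[w],[2,50,98]),np.median(P[...,2][w]))
```

```text
t 0.15 pos [0.2029 0.5907 0.2631] q [-1.206  0.69  -0.195  1.566  0.157  0.902 -0.215]
[[-0.946  0.325 -0.   ]
 [ 0.325  0.946 -0.001]
 [-0.    -0.001 -1.   ]] F [-0.  -0.4  0.1] op 0.999Traceback (most recent call last):
  File "<stdin>", line 8, in <module>
    return _quantile_unchecked(
        a, q, axis, out, overwrite_input, method, keepdims, weights)
    return _ureduce(a,
                    func=_quantile_ureduce_func,
    ...<5 lines>...
                    overwrite_input=overwrite_input,
                    method=method)
    r = func(a, **kwargs)
    result = _quantile(arr,
                       quantiles=q,
    ...<2 lines>...
                       out=out,
                       weights=wgt)
    slices_having_nans = np.isnan(arr[-1, ...])
                                  ~~~^^^^^^^^^
IndexError: index -1 is out of bounds for axis 0 with size 0
```

View pics/w1.png

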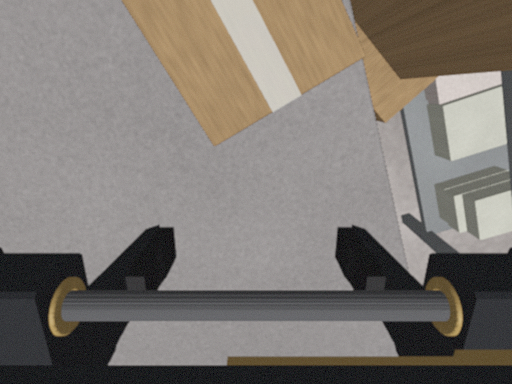

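The rows need all seven keys. I'll resend the move with them.

>>> servo_tool(deltas=[{"dx": -1,"dy": -0.5,"dz": 0,"ax": 0,"ay": 0,"az": 1.6,"hand": 60},{"dx": -2,"dy": -1,"dz": 0,"ax": 0,"ay": 0,"az": 3.2,"hand": 60},{"dx": -3,"dy": -1.6,"dz": 0,"ax": 0,"ay": 0,"az": 4.8,"hand": 60},{"dx": -4,"dy": -2.2,"dz": 0,"ax": 0,"ay": 0,"az": 6.4,"hand": 60},{"dx": -5,"dy": -2.8,"dz": 0,"ax": 0,"ay": 0,"az": 8,"hand": 60},{"dx": -6,"dy": -3.24,"dz": 0.05,"ax": 0,"ay": 0,"az": 9.67,"hand": 60},{"dx": -6,"dy": -3.24,"dz": 0.05,"ax": 0,"ay": 0,"az": 9.67,"hand": 60},{"dx": -6,"dy": -3.24,"dz": 0.05,"ax": 0,"ay": 0,"az": 9.67,"hand": 60},{"dx": -6,"dy": -3.24,"dz": 0.05,"ax": 0,"ay": 0,"az": 9.67,"hand": 60}])

```text
clock: 1.32
tool_pos: [0.4792, 0.2916, 0.2606]
eef_rot: [0.622, 0.783, 0.0, -0.001]
contact_force: [-0.5, 0.3, 0.2]
opening: 0.683
```

Run:
```python
from h import *
st()
im,d,m=snap('wrist','w2.png'); P=cloud(d,m); np.savez('w2.npz',im=im,d=d,P=P)
i=im.astype(int); blue=(i[...,2]>i[...,0]+50)&(d>0); comps(blue,P)
a=np.radians(13.1); X=P[...,0]*np.cos(a)+P[...,1]*np.sin(a); Y=-P[...,0]*np.sin(a)+P[...,1]*np.cos(a)
w=blue&(P[...,2]>.0985)&(P[...,2]<.106)&(X<.56)
comps(w,P)
if w.any(): print(np.percentile(X[w],[2,50,98]),np.percentile(Y[w],[2,50,98]),np.median(P[...,2][w]))
```

```text
t 1.32 pos [0.4792 0.2916 0.2606] q [-0.657  0.606  0.048  1.773 -0.041  0.764 -0.359]
[[-0.227  0.974 -0.001]
 [ 0.974  0.227  0.001]
 [ 0.001 -0.001 -1.   ]] F [-0.5  0.3  0.2] op 0.683
px [338. 158.] rect c,size,ang(long) (array([555.9, 290.8]), array([232.7, 168.6]), -76.9, np.int64(28498)) z [ 52.6  58.1 115.1]
```

View pics/w2.png

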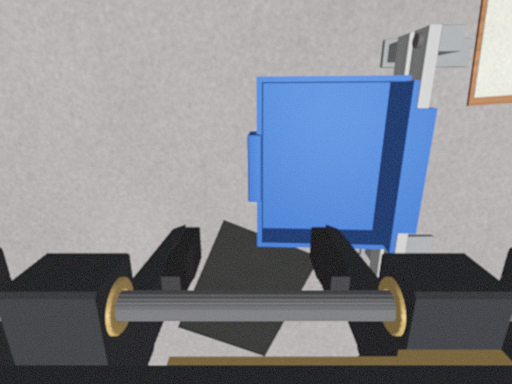

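```bash
cat >> h.py <<'E'
def ray(u,v,z,m):
    T=np.array(m['pose']); dd=T[:3,:3]@np.array([(u-m['cx'])/m['fx'],-(v-m['cy'])/m['fy'],-1]); o=T[:3,3]
    return o+dd*(z-o[2])/dd[2]
E
python3 - <<'E'
from h import *
m=eyes.camera_model('wrist'); P=np.load('w2.npz')['P']
a=np.radians(13.1)
def bx(p): return np.round([p[0]*np.cos(a)+p[1]*np.sin(a),-p[0]*np.sin(a)+p[1]*np.cos(a),p[2]],4)
for uv in [(252,150),(253,170),(254,190),(260,100),(260,220),(300,160)]: print(uv,bx(P[uv[1],uv[0]]))
for uv,z in [((248,132),.101),((249,203),.101),((248,167),.101),((263,132),.101),((264,203),.101),((257,78),.097),((258,246),.097)]: print(uv,bx(ray(*uv,z,m)), np.round(ray(*uv,z,m),4))
E
```

```text
(252, 150) [0.5298 0.1998 0.0925]
(253, 170) [0.5307 0.1794 0.0918]
(254, 190) [0.5317 0.1587 0.0935]
(260, 100) [0.5374 0.2468 0.0878]
(260, 220) [0.538  0.1239 0.0901]
(300, 160) [0.5831 0.1814 0.0548]
(248, 132) [0.5259 0.2189 0.101 ] [0.4626 0.3325 0.101 ]
(249, 203) [0.5265 0.148  0.101 ] [0.4793 0.2635 0.101 ]
(248, 167) [0.5257 0.1853 0.101 ] [0.4701 0.2996 0.101 ]
(263, 132) [0.5399 0.219  0.101 ] [0.4763 0.3357 0.101 ]
(264, 203) [0.5416 0.148  0.101 ] [0.494  0.2669 0.101 ]
(257, 78) [0.5342 0.2667 0.097 ] [0.4599 0.3808 0.097 ]
(258, 246) [0.5358 0.0972 0.097 ] [0.4999 0.2162 0.097 ]
```

Run:
```python
from h import *
a=np.radians(13.1)
for n in ['w2','top0','scene0']:
    f=np.load(n+'.npz'); P=f['P'];im=f['im'].astype(int);d=f['d']
    X=P[...,0]*np.cos(a)+P[...,1]*np.sin(a); Y=-P[...,0]*np.sin(a)+P[...,1]*np.cos(a)
    blue=(im[...,2]>im[...,0]+50)&(d>0)&(X>.555)&(X<.65)&(Y>.115)&(Y<.245)&(P[...,2]<.075)
    A=np.c_[X[blue]-.605,Y[blue]-.18,np.ones(blue.sum())]; z=P[...,2][blue]
    c,res,_,_=np.linalg.lstsq(A,z,rcond=None); print(n,c,blue.sum(),np.std(z-A@c))
    b=(d>0)&(im.max(-1)-im.min(-1)<30)&(P[...,2]<.02)&(P[...,0]>.3)&(P[...,0]<.8)&(abs(P[...,1])<.6)&(im.max(-1)>70); print('bench',np.median(P[...,2][b]), b.sum())
```

```text
w2 [0.05574838 0.00121136 0.05568339] 9778 0.0007272915355021551
bench -0.00011435191704409209 66708
top0 [ 0.05598922 -0.00038647  0.05599379] 1175 0.0033819355481804563
bench 0.00040588372232130965 43828
scene0 [0.05813473 0.00176938 0.05736249] 1552 0.0018915866770104902
bench 0.0011897007339611854 42902
```

>>> servo_tool(deltas=[{"dx": 0.11,"dy": 0.01,"dz": 0.7,"ax": -0.5,"ay": 0,"az": 0,"hand": 50},{"dx": 0.11,"dy": 0.01,"dz": 1.5,"ax": -0.5,"ay": 0,"az": 0,"hand": 50},{"dx": 0.11,"dy": 0.01,"dz": 2.1,"ax": -0.53,"ay": 0,"az": 0,"hand": 50},{"dx": 0.11,"dy": 0.01,"dz": 2.6,"ax": -0.53,"ay": 0,"az": 0,"hand": 50},{"dx": 0.11,"dy": 0.01,"dz": 2.9,"ax": -0.53,"ay": 0,"az": 0,"hand": 50},{"dx": 0.11,"dy": 0.01,"dz": 2.9,"ax": -0.53,"ay": 0,"az": 0,"hand": 50},{"dx": 0.11,"dy": 0.01,"dz": 2.9,"ax": -0.53,"ay": 0,"az": 0,"hand": 50}])

```text
clock: 2.25
tool_pos: [0.4798, 0.2977, 0.0877]
eef_rot: [0.622, 0.783, 0.023, 0.017]
contact_force: [-0.8, 0.6, 0.2]
opening: 0.565
```

>>> servo_tool(deltas=[{"dx": 0,"dy": 0,"dz": 0,"ax": 0,"ay": 0,"az": 0,"hand": 0},{"dx": 0,"dy": 0,"dz": 0,"ax": 0,"ay": 0,"az": 0,"hand": 0},{"dx": 0,"dy": 0,"dz": 0,"ax": 0,"ay": 0,"az": 0,"hand": 0},{"dx": 0,"dy": 0,"dz": 0,"ax": 0,"ay": 0,"az": 0,"hand": 0},{"dx": 0,"dy": 0,"dz": 0,"ax": 0,"ay": 0,"az": 0,"hand": 0},{"dx": 0,"dy": 0,"dz": 0,"ax": 0,"ay": 0,"az": 0,"hand": 0},{"dx": 0,"dy": 0,"dz": 0,"ax": 0,"ay": 0,"az": 0,"hand": 0}], newtons=40)

```text
clock: 3.12
tool_pos: [0.4775, 0.2965, 0.0866]
eef_rot: [0.622, 0.783, 0.02, 0.016]
contact_force: [-5.7, -0.9, 5.0]
opening: 0.158
```

>>> servo_tool(deltas=[{"dx": 0,"dy": 0.01,"dz": -0.2,"ax": 0,"ay": 0,"az": 0,"hand": 0},{"dx": 0,"dy": 0.03,"dz": -0.5,"ax": 0,"ay": 0,"az": 0,"hand": 0},{"dx": 0,"dy": 0.045,"dz": -0.8,"ax": 0,"ay": 0,"az": 0,"hand": 0},{"dx": 0,"dy": 0.06,"dz": -1.1,"ax": 0,"ay": 0,"az": 0,"hand": 0},{"dx": 0,"dy": 0.06,"dz": -1.1,"ax": 0,"ay": 0,"az": 0,"hand": 0}])

```text
clock: 3.75
tool_pos: [0.4811, 0.2975, 0.1545]
eef_rot: [0.622, 0.782, 0.024, 0.018]
contact_force: [0.8, 0.7, -2.8]
opening: 0.155
```

Run:
```python
from h import *
st(); im,d,m=snap('scene','s3.png')
```

```text
t 3.75 pos [0.4811 0.2975 0.1545] q [-0.679  0.752  0.052  1.903 -0.03   0.432 -0.388]
[[-0.225  0.973  0.058]
 [ 0.974  0.224  0.015]
 [ 0.002  0.06  -0.998]] F [ 0.8  0.7 -2.8] op 0.155
```

View pics/s3.png

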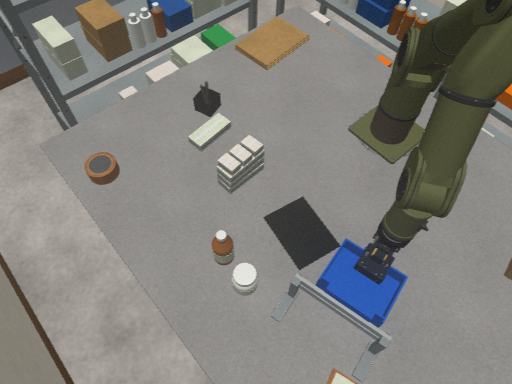

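```bash
cat >> h.py <<'E'
def planerect(mask,z,m,und=None):
    c,_=cv2.findContours(mask.astype(np.uint8),cv2.RETR_EXTERNAL,cv2.CHAIN_APPROX_NONE); c=max(c,key=cv2.contourArea)[:,0]
    q=np.array([ray(u,v,z,m)[:2] for u,v in c])*1000
    (ce,s,a)=cv2.minAreaRect(q.astype(np.float32))
    if s[0]<s[1]: s=(s[1],s[0]); a+=90
    return np.round(ce,1),np.round(s,1),round((a+90)%180-90,1),len(c)
E
python3 - <<'E'
from h import *
for n in ['top','scene']:
    m=eyes.camera_model(n); f=np.load(n+'0.npz'); im=f['im'].astype(int)
    u,v=np.meshgrid(range(512),range(384))
    b={'top':(155,245,180,250),'scene':(255,345,190,275)}[n]
    k=(im.max(-1)<65)&(u>b[0])&(u<b[1])&(v>b[2])&(v<b[3])
    print(n,k.sum(),planerect(k,.002,m))
    P=f['P']
    # stack top and fresh via planes
    inw=(P[...,0]>.3)&(P[...,0]<.7)
    z=P[...,2]; k=inw&(z>.02)&(z<.05)&(P[...,1]<-.34)&(P[...,1]>-.46); print('fresh',planerect(k,.034,m))
E
```

```text
top 2602 (array([513.9,  79.6]), array([197.1, 147.7]), 79.9, 198)
fresh (array([ 494.4, -398.7]), array([149.6,  65. ]), 7.4, 126)
scene 2799 (array([512.3,  82.1]), array([198.4, 146.3]), 80.0, 182)
fresh (array([ 495.3, -390.6]), array([156.3,  73.5]), 7.5, 95)
```

Run:
```python
from h import *
go(.442,.092,.155,-10); go(.442,.092,.060,-10)
```

```text
d [-3.188 -1.391 -0.108] a [ 0.549 -0.12   3.83 ]
d [-3.19  -1.483  1.473] a [ 0.549 -0.12   3.83 ]
```

>>> servo_tool(deltas=[{"dx": -0.2,"dy": -0.4,"dz": 0,"ax": 0.1,"ay": 0,"az": 0.2,"hand": 0},{"dx": -0.7,"dy": -0.9,"dz": 0,"ax": 0.3,"ay": -0.05,"az": 0.8,"hand": 0},{"dx": -1.3,"dy": -1.39,"dz": -0.1,"ax": 0.5,"ay": -0.1,"az": 1.7,"hand": 0},{"dx": -2.0,"dy": -1.39,"dz": -0.1,"ax": 0.55,"ay": -0.12,"az": 2.6,"hand": 0},{"dx": -2.6,"dy": -1.39,"dz": -0.1,"ax": 0.55,"ay": -0.12,"az": 3.3,"hand": 0},{"dx": -3.0,"dy": -1.39,"dz": -0.1,"ax": 0.55,"ay": -0.12,"az": 3.7,"hand": 0},{"dx": -3.19,"dy": -1.39,"dz": -0.1,"ax": 0.55,"ay": -0.12,"az": 3.83,"hand": 0},{"dx": -3.19,"dy": -1.42,"dz": 0.5,"ax": 0.55,"ay": -0.12,"az": 3.83,"hand": 0},{"dx": -3.19,"dy": -1.45,"dz": 1.0,"ax": 0.55,"ay": -0.12,"az": 3.83,"hand": 0},{"dx": -3.19,"dy": -1.47,"dz": 1.3,"ax": 0.55,"ay": -0.12,"az": 3.83,"hand": 0}])

```text
clock: 5.05
tool_pos: [0.4408, 0.0925, 0.0684]
eef_rot: [0.765, 0.644, -0.002, -0.001]
contact_force: [-0.5, -0.4, -1.8]
opening: 0.158
```

```bash
cat >> h.py <<'E'
def binpose(n,fn,zr=None):
    im,d,m=snap(n,fn); i=im.astype(int); P=cloud(d,m)
    blue=(i[...,2]>i[...,0]+50)&(d>0)&(P[...,2]<.2); comps(blue,P,200)
    return im,d,m,P,blue
E
python3 - <<'E'
from h import *
st()
for n in ['scene','top']:
    im,d,m,P,blue=binpose(n,n+'4.png')
    k=blue&(P[...,2]<.2); np.savez(n+'4.npz',im=im,d=d,P=P)
go(.442,.092,.044,-10)
E
```

```text
t 5.05 pos [0.4408 0.0925 0.0684] q [-0.315  0.862  0.01   2.218 -0.117  0.066 -0.364]
[[ 0.171  0.985 -0.004]
 [ 0.985 -0.171 -0.001]
 [-0.002 -0.003 -1.   ]] F [-0.5 -0.4 -1.8] op 0.158
px [172.   6.] rect c,size,ang(long) (array([  117.2, -1206.1]), array([179.5, 161.2]), 78.3, np.int64(377)) z [-72.3 -66.8 -61.1]
px [369.   7.] rect c,size,ang(long) (array([-644.3, -602.3]), array([125.2,  38.7]), 89.6, np.int64(261)) z [-140.   -89.4  -56.4]
px [302. 227.] rect c,size,ang(long) (array([499.3,  65.7]), array([212.9, 193.6]), 80.6, np.int64(2462)) z [31.4 36.6 89.9]
px [202. 209.] rect c,size,ang(long) (array([516.9,  76.7]), array([177., 164.]), 80.3, np.int64(1790)) z [26.9 33.6 88.3]
d [0.001 0.032 0.405] a [-0.05   0.023  0.022]
```

View pics/top4.png

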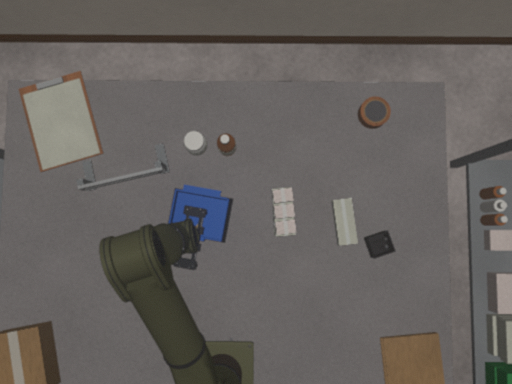

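>>> servo_tool(deltas=[{"dx": 0,"dy": 0.03,"dz": 0.1,"ax": -0.05,"ay": 0.02,"az": 0.02,"hand": 0},{"dx": 0,"dy": 0.03,"dz": 0.2,"ax": -0.05,"ay": 0.02,"az": 0.02,"hand": 0},{"dx": 0,"dy": 0.03,"dz": 0.2,"ax": -0.05,"ay": 0.02,"az": 0.02,"hand": 0}])

```text
clock: 5.52
tool_pos: [0.4441, 0.0917, 0.059]
eef_rot: [0.766, 0.642, 0.0, 0.001]
contact_force: [0.7, 0.1, -1.5]
opening: 0.158
```

Run:
```python
from h import *
st();go(.442,.092,.044,-10)
```

```text
t 5.53 pos [0.4441 0.0917 0.059 ] q [-0.311  0.883  0.009  2.214 -0.138  0.043 -0.343]
[[ 0.175  0.985  0.001]
 [ 0.985 -0.175 -0.   ]
 [-0.     0.001 -1.   ]] F [ 0.7  0.1 -1.5] op 0.158
d [-0.001 -0.036  0.251] a [ 0.014  0.002 -0.011]
```

>>> servo_tool(deltas=[{"dx": 0,"dy": 0.2,"dz": 0,"ax": 0,"ay": 0,"az": 0,"hand": 0},{"dx": 0,"dy": 0.42,"dz": 0,"ax": 0,"ay": 0,"az": 0,"hand": 0},{"dx": 0,"dy": 0.42,"dz": 0.1,"ax": 0,"ay": 0,"az": 0,"hand": 0},{"dx": 0,"dy": 0.42,"dz": 0.18,"ax": 0,"ay": 0,"az": 0,"hand": 0},{"dx": 0,"dy": 0.42,"dz": 0.24,"ax": 0,"ay": 0,"az": 0,"hand": 0},{"dx": 0,"dy": 0.42,"dz": 0.27,"ax": 0,"ay": 0,"az": 0,"hand": 0},{"dx": 0,"dy": 0.42,"dz": 0.27,"ax": 0,"ay": 0,"az": 0,"hand": 0}])

```text
clock: 6.4
tool_pos: [0.4683, 0.0871, 0.0426]
eef_rot: [0.766, 0.642, -0.0, 0.0]
contact_force: [0.4, 0.2, -1.4]
opening: 0.151
```

Run:
```python
from h import *
st();
```

```text
t 6.4 pos [0.4683 0.0871 0.0426] q [-0.289  0.922  0.013  2.147 -0.127  0.073 -0.331]
[[ 0.175  0.985  0.   ]
 [ 0.985 -0.175 -0.001]
 [-0.001  0.    -1.   ]] F [ 0.4  0.2 -1.4] op 0.151
```

>>> servo_tool(deltas=[{"dx": 0,"dy": 0,"dz": 0.03,"ax": 0,"ay": 0,"az": 0,"hand": 0},{"dx": 0,"dy": 0,"dz": 0.03,"ax": 0,"ay": 0,"az": 0,"hand": 0}])

```text
clock: 6.65
tool_pos: [0.4685, 0.0871, 0.0419]
eef_rot: [0.766, 0.642, 0.0, 0.001]
contact_force: [-1.6, 0.4, 8.4]
opening: 0.158
```

>>> servo_tool(deltas=[{"dx": 0,"dy": 0,"dz": 0.02,"ax": 0,"ay": 0,"az": 0,"hand": 0},{"dx": 0,"dy": 0,"dz": 0.02,"ax": 0,"ay": 0,"az": 0,"hand": 0}])

```text
clock: 6.9
tool_pos: [0.4685, 0.0871, 0.0419]
eef_rot: [0.766, 0.642, 0.001, 0.001]
contact_force: [-4.1, -0.7, 22.9]
opening: 0.151
```

>>> servo_tool(deltas=[{"dx": 0,"dy": 0,"dz": -0.04,"ax": 0,"ay": 0,"az": 0,"hand": 45},{"dx": 0,"dy": 0,"dz": -0.04,"ax": 0,"ay": 0,"az": 0,"hand": 45},{"dx": 0,"dy": 0,"dz": -0.04,"ax": 0,"ay": 0,"az": 0,"hand": 45},{"dx": 0,"dy": 0,"dz": -0.04,"ax": 0,"ay": 0,"az": 0,"hand": 45},{"dx": 0,"dy": 0,"dz": -0.8,"ax": 0,"ay": 0,"az": 0,"hand": 45},{"dx": 0,"dy": 0,"dz": -1.8,"ax": 0,"ay": 0,"az": 0,"hand": 45},{"dx": 0,"dy": 0.5,"dz": -2.8,"ax": 0,"ay": 0,"az": 0,"hand": 45},{"dx": 0,"dy": 1.2,"dz": -3.4,"ax": 0,"ay": 0,"az": 0,"hand": 45},{"dx": 0,"dy": 1.6,"dz": -3.4,"ax": 0,"ay": 0,"az": 0,"hand": 45}])

```text
clock: 8.02
tool_pos: [0.5668, 0.0699, 0.2476]
eef_rot: [0.767, 0.642, 0.004, 0.003]
contact_force: [0.2, 0.0, -0.3]
opening: 0.51
```

Run:
```python
from h import *
st(); im,d,m=snap('wrist','w5.png'); P=cloud(d,m); np.savez('w5.npz',im=im,d=d,P=P)
for n in ['top','scene']:
    im,d,m=snap(n,n+'5.png'); np.savez(n+'5.npz',im=im,d=d,P=cloud(d,m))
```

```text
t 8.03 pos [0.5668 0.0699 0.2476] q [-0.266  0.634  0.103  1.768 -0.089  0.734 -0.294]
[[ 0.176  0.984  0.01 ]
 [ 0.984 -0.176  0.   ]
 [ 0.002  0.009 -1.   ]] F [ 0.2  0.  -0.3] op 0.51
```

View pics/w5.png

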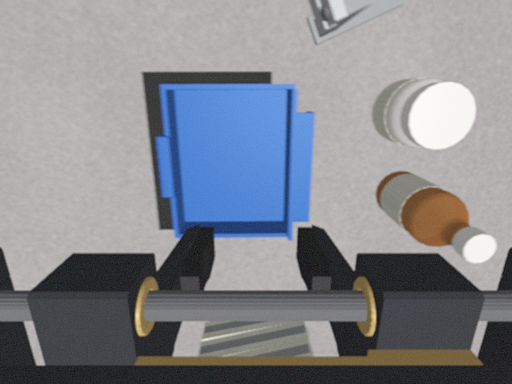

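View pics/scene5.png

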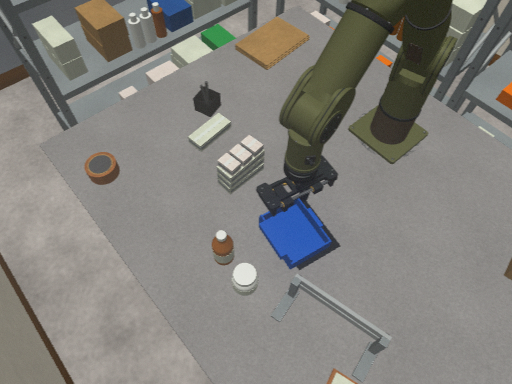

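Run:
```python
from h import *
m=eyes.camera_model('wrist')
for uv in [(161,87),(297,86),(291,239),(172,236),(166,87),(290,86)]: print(uv,np.round(ray(*uv,.044,m)*1000,1))
for uv in [(144,72),(161,230)]: print('mat',uv,np.round(ray(*uv,.002,m)*1000,1))
for n in ['w5','top5','scene5']:
    f=np.load(n+'.npz'); i=f['im'].astype(int);P=f['P'];d=f['d']
    # inner floor
    blue=(i[...,2]>i[...,0]+50)&(d>0)&(P[...,2]<.02)&(abs(P[...,0]-.5)<.2); comps(blue,P,200)
```

```text
(161, 87) [483.  168.8  44. ]
(297, 86) [619.9 145.3  44. ]
(291, 239) [589.5 -25.9  44. ]
(172, 236) [450.2   3.1  44. ]
(166, 87) [488.  167.9  44. ]
(290, 86) [612.9 146.6  44. ]
mat (144, 72) [456.  190.6   2. ]
mat (161, 230) [421.4  -4.7   2. ]
px [230. 155.] rect c,size,ang(long) (array([539.3,  73.8]), array([166.6, 130.8]), 80.0, np.int64(14831)) z [5.6 6.9 9.9]
px [213. 209.] rect c,size,ang(long) (array([533.7,  37.5]), array([130.2,  92.3]), -10.1, np.int64(1027)) z [ 1.5  7.  13.2]
px [295. 231.] rect c,size,ang(long) (array([528. ,  71.2]), array([158.1, 118.3]), 79.8, np.int64(1809)) z [ 4.6  8.1 12.6]
```

Run:
```python
from h import *
go(.5542,.158,.12,80);go(.5542,.158,.12,-100)
```

```text
d [ 1.419 -0.405  2.057] a [-1.0000e-03  1.0000e-02 -1.5021e+01]
d [ 1.419 -0.405  2.057] a [1.0000e-02 1.0000e-03 1.4979e+01]
```

>>> servo_tool(deltas=[{"dx": 0.3,"dy": 0,"dz": 0,"ax": 0,"ay": 0,"az": -1.7,"hand": 40},{"dx": 0.7,"dy": 0,"dz": 0,"ax": 0,"ay": 0,"az": -3.4,"hand": 40},{"dx": 1.1,"dy": -0.2,"dz": 0,"ax": 0,"ay": 0,"az": -5.1,"hand": 40},{"dx": 1.42,"dy": -0.4,"dz": 0.3,"ax": 0,"ay": 0,"az": -6.8,"hand": 40},{"dx": 1.42,"dy": -0.4,"dz": 0.6,"ax": 0,"ay": 0,"az": -8.5,"hand": 40},{"dx": 1.42,"dy": -0.4,"dz": 1,"ax": 0,"ay": 0,"az": -10.2,"hand": 40},{"dx": 1.42,"dy": -0.4,"dz": 1.5,"ax": 0,"ay": 0,"az": -11.9,"hand": 40},{"dx": 1.42,"dy": -0.405,"dz": 1.8,"ax": 0,"ay": 0,"az": -13.6,"hand": 40},{"dx": 1.42,"dy": -0.405,"dz": 2.05,"ax": 0,"ay": 0,"az": -15.02,"hand": 40},{"dx": 1.42,"dy": -0.405,"dz": 2.05,"ax": 0,"ay": 0,"az": -15.02,"hand": 40}])

```text
clock: 9.43
tool_pos: [0.5514, 0.158, 0.1191]
eef_rot: [0.087, 0.996, -0.001, -0.002]
contact_force: [0.2, -0.9, -0.0]
opening: 0.453
```

Run:
```python
from h import *
st();go(.5542,.158,.037,80)
```

```text
t 9.43 pos [0.5514 0.158  0.1191] q [-0.198  0.84  -0.278  1.828  0.412  0.536  0.649]
[[-0.985  0.173 -0.005]
 [ 0.173  0.985 -0.002]
 [ 0.004 -0.003 -1.   ]] F [ 0.2 -0.9 -0. ] op 0.453
d [-0.052  0.011  1.369] a [-0.025 -0.041  0.003]
```

>>> servo_tool(deltas=[{"dx": 0,"dy": 0,"dz": 0.5,"ax": 0,"ay": 0,"az": 0,"hand": 40},{"dx": 0,"dy": 0,"dz": 1.0,"ax": 0,"ay": 0,"az": 0,"hand": 40},{"dx": 0,"dy": 0,"dz": 1.38,"ax": 0,"ay": 0,"az": 0,"hand": 40},{"dx": 0,"dy": 0,"dz": 1.38,"ax": 0,"ay": 0,"az": 0,"hand": 40},{"dx": 0,"dy": 0,"dz": 1.38,"ax": 0,"ay": 0,"az": 0,"hand": 0},{"dx": 0,"dy": 0,"dz": 1.38,"ax": 0,"ay": 0,"az": 0,"hand": 0},{"dx": 0,"dy": 0,"dz": 1.38,"ax": 0,"ay": 0,"az": 0,"hand": 0},{"dx": 0,"dy": 0,"dz": 1.38,"ax": 0,"ay": 0,"az": 0,"hand": 0},{"dx": 0,"dy": 0,"dz": 1.38,"ax": 0,"ay": 0,"az": 0,"hand": 0},{"dx": 0,"dy": 0,"dz": 1.38,"ax": 0,"ay": 0,"az": 0,"hand": 0}])

```text
clock: 10.68
tool_pos: [0.5543, 0.1583, 0.0385]
eef_rot: [0.087, 0.996, -0.0, 0.001]
contact_force: [-0.6, -1.2, 5.4]
opening: 0.05
```

>>> servo_tool(deltas=[{"dx": 0,"dy": 0,"dz": -0.15,"ax": 0,"ay": 0,"az": 0,"hand": 0},{"dx": 0.05,"dy": 0,"dz": -0.25,"ax": 0,"ay": 0,"az": 0,"hand": 0},{"dx": 0.15,"dy": 0.01,"dz": -0.25,"ax": 0,"ay": 0,"az": 0,"hand": 0},{"dx": 0.3,"dy": 0.025,"dz": -0.25,"ax": 0,"ay": 0,"az": 0,"hand": 0},{"dx": 0.42,"dy": 0.025,"dz": -0.25,"ax": 0,"ay": 0,"az": 0,"hand": 0},{"dx": 0.455,"dy": 0.025,"dz": -0.25,"ax": 0,"ay": 0,"az": 0,"hand": 0},{"dx": 0.455,"dy": 0.025,"dz": -0.15,"ax": 0,"ay": 0,"az": 0,"hand": 0},{"dx": 0.455,"dy": 0.025,"dz": -0.06,"ax": 0,"ay": 0,"az": 0,"hand": 0},{"dx": 0.455,"dy": 0.025,"dz": 0,"ax": 0,"ay": 0,"az": 0,"hand": 0},{"dx": 0.455,"dy": 0.025,"dz": 0,"ax": 0,"ay": 0,"az": 0,"hand": 0}])

```text
clock: 11.92
tool_pos: [0.5276, 0.1644, 0.0385]
eef_rot: [0.087, 0.996, -0.001, 0.001]
contact_force: [-1.1, 0.5, 7.4]
opening: 0.054
```

>>> servo_tool(deltas=[{"dx": 0,"dy": 0,"dz": 0,"ax": 0,"ay": 0,"az": 0,"hand": 30},{"dx": 0,"dy": 0,"dz": 0,"ax": 0,"ay": 0,"az": 0,"hand": 30},{"dx": 0,"dy": 0,"dz": 0,"ax": 0,"ay": 0,"az": 0,"hand": 30},{"dx": 0,"dy": 0,"dz": -0.8,"ax": 0,"ay": 0,"az": 0,"hand": 30},{"dx": 0,"dy": 0,"dz": -1.8,"ax": 0,"ay": 0,"az": 1.7,"hand": 70},{"dx": 0,"dy": -0.8,"dz": -2.8,"ax": 0,"ay": 0,"az": 3.4,"hand": 70},{"dx": 0,"dy": -1.6,"dz": -3.6,"ax": 0,"ay": 0,"az": 5.1,"hand": 70},{"dx": 0,"dy": -2.2,"dz": -3.6,"ax": 0,"ay": 0,"az": 6.8,"hand": 70},{"dx": 0,"dy": -2.2,"dz": -3.6,"ax": 0,"ay": 0,"az": 8.5,"hand": 70},{"dx": 0,"dy": -2.2,"dz": -3.6,"ax": 0,"ay": 0,"az": 10.2,"hand": 70}])

```text
clock: 13.18
tool_pos: [0.5043, 0.0337, 0.2544]
eef_rot: [0.585, 0.811, 0.0, 0.001]
contact_force: [1.0, 1.8, 0.4]
opening: 0.794
```

```bash
cat >> h.py <<'E'
def floor(name,fn):
    im,d,m=snap(name,fn); P=cloud(d,m); i=im.astype(int)
    blue=(i[...,2]>i[...,0]+50)&(d>0)&(P[...,2]<.022)&(abs(P[...,0]-.5)<.2)&(P[...,2]>-.03); print(name,'floor');comps(blue,P,200)
    return im,d,m,P
E
python3 - <<'E'
from h import *
st(); floor('wrist','w6.png');floor('scene','s6.png')
E
```

```text
t 13.18 pos [0.5043 0.0337 0.2544] q [-0.117  0.545 -0.065  1.937  0.057  0.66   0.104]
[[-0.316  0.949  0.001]
 [ 0.949  0.316 -0.001]
 [-0.001  0.001 -1.   ]] F [1.  1.8 0.4] op 0.794
wrist floor
px [276. 117.] rect c,size,ang(long) (array([512.9,  81.1]), array([166.9, 130.9]), 80.1, np.int64(16137)) z [ 5.6  6.9 12.4]
scene floor
px [304. 227.] rect c,size,ang(long) (array([500.3,  77.6]), array([160.3, 117.3]), 79.0, np.int64(1814)) z [ 4.8  8.3 13.1]
```

View pics/w6.png

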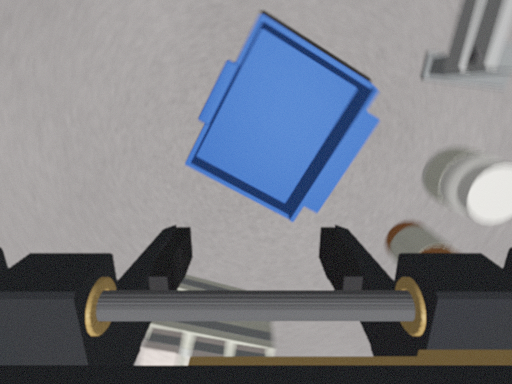

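Run:
```python
from h import *
go(.515,-.18,.30,-85)
```

```text
d [-3.444 -0.985 -0.761] a [1.50e-02 5.00e-03 1.73e+01]
```

>>> servo_tool(deltas=[{"dx": -0.8,"dy": -0.2,"dz": -0.4,"ax": 0,"ay": 0,"az": 1.7,"hand": 80},{"dx": -1.6,"dy": -0.4,"dz": -0.7,"ax": 0,"ay": 0,"az": 3.4,"hand": 80},{"dx": -2.4,"dy": -0.7,"dz": -0.76,"ax": 0,"ay": 0,"az": 5.1,"hand": 80},{"dx": -3.1,"dy": -0.98,"dz": -0.76,"ax": 0,"ay": 0,"az": 6.8,"hand": 80},{"dx": -3.44,"dy": -0.98,"dz": -0.76,"ax": 0,"ay": 0,"az": 8.5,"hand": 80},{"dx": -3.44,"dy": -0.98,"dz": -0.76,"ax": 0,"ay": 0,"az": 10.2,"hand": 80},{"dx": -3.44,"dy": -0.98,"dz": -0.76,"ax": 0,"ay": 0,"az": 11.9,"hand": 80},{"dx": -3.44,"dy": -0.98,"dz": -0.76,"ax": 0,"ay": 0,"az": 13.6,"hand": 80},{"dx": -3.44,"dy": -0.98,"dz": -0.76,"ax": 0,"ay": 0,"az": 15.3,"hand": 80},{"dx": -3.44,"dy": -0.98,"dz": -0.76,"ax": 0,"ay": 0,"az": 17.3,"hand": 80}])

```text
clock: 14.52
tool_pos: [0.5152, -0.1792, 0.2994]
eef_rot: [0.999, 0.054, -0.0, 0.0]
contact_force: [0.2, -1.2, 0.3]
opening: 0.906
```

>>> servo_tool(deltas=[{"dx": 0,"dy": 0,"dz": 0,"ax": 0,"ay": 0,"az": 0,"hand": 80},{"dx": 0,"dy": 0,"dz": 0,"ax": 0,"ay": 0,"az": 0,"hand": 80}])

```text
clock: 14.78
tool_pos: [0.5154, -0.1793, 0.2995]
eef_rot: [0.998, 0.057, 0.0, 0.0]
contact_force: [0.9, -0.0, -0.5]
opening: 0.912
```

Run:
```python
from h import *
st(); im,d,m=snap('wrist','w7.png'); P=cloud(d,m); np.savez('w7.npz',im=im,d=d,P=P)
z=P[...,2]; u,v=np.meshgrid(range(512),range(384))
w=(d>0)&(P[...,0]>.4)&(P[...,0]<.65)&(P[...,1]<-.1)&(P[...,1]>-.3)&(im.min(-1)>110)
print('packs');comps(w&(z>.127)&(z<.137),P,100)
print('carton');comps(w&(z>.097)&(z<.107),P,100)
```

```text
t 14.78 pos [ 0.5154 -0.1793  0.2995] q [-0.024  0.575  0.455  1.783 -0.321  0.857 -0.876]
[[ 0.993  0.115  0.   ]
 [ 0.115 -0.993 -0.   ]
 [ 0.     0.    -1.   ]] F [ 0.9 -0.  -0.5] op 0.912
packs
px [273. 117.] rect c,size,ang(long) (array([ 571.4, -189. ]), array([59.9, 40.1]), -82.0, np.int64(2697)) z [130.7 131.9 133.1]
px [270. 166.] rect c,size,ang(long) (array([ 524. , -193.3]), array([59.9, 39.4]), -83.3, np.int64(2320)) z [130.6 131.9 133.1]
px [269. 211.] rect c,size,ang(long) (array([ 474.6, -197.8]), array([60. , 40.4]), -81.9, np.int64(2070)) z [130.4 131.8 133. ]
carton
px [269.  92.] rect c,size,ang(long) (array([ 594.9, -186.3]), array([60.5,  6.8]), -81.7, np.int64(370)) z [100.5 101.8 103.1]
px [267. 140.] rect c,size,ang(long) (array([ 556.9, -189.4]), array([61.5, 30.2]), -82.7, np.int64(270)) z [100.5 102.  106.3]
px [266. 187.] rect c,size,ang(long) (array([ 493.8, -195.8]), array([61. ,  3.2]), -84.7, np.int64(111)) z [101.2 103.1 106.8]
```

View pics/w7.png

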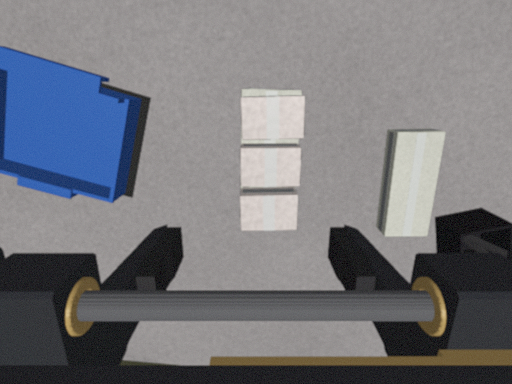

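Run:
```python
from h import *
f=np.load('w7.npz'); P=f['P'];im=f['im'];d=f['d'];z=P[...,2]
def edges(mask,name,xr):
    q=P[mask]; L=[];Rr=[]
    for r_ in range(384):
        m=mask[r_]
        if m.sum()<30: continue
        p=P[r_][m]
        L.append(p[np.argmax(p[:,1])]);Rr.append(p[np.argmin(p[:,1])])
    for n,e in (('+y',np.array(L)),('-y',np.array(Rr))):
        for k in range(3):
            c=np.polyfit(e[:,0],e[:,1],1); res=abs(e[:,1]-np.polyval(c,e[:,0])); e=e[res<max(.0012,np.median(res)*2)]
        print(name,n,'ang',round(np.degrees(np.arctan(c[0])),2),'y at .52',round(np.polyval(c,.523)*1000,1),len(e))
w=(d>0)&(P[...,0]>.4)&(P[...,0]<.65)&(P[...,1]<-.1)&(P[...,1]>-.3)&(im.min(-1)>110)
for i,(a,b) in enumerate([(.545,.6),(.5,.548),(.45,.498)]): edges(w&(z>.127)&(z<.137)&(P[...,0]>a)&(P[...,0]<b),'p%d'%i,0)
edges(w&(z>.127)&(z<.137),'packs',0)
edges(w&(z>.0985)&(z<.1055),'carton',0)
w=(d>0)&(P[...,0]>.4)&(P[...,0]<.6)&(P[...,1]<-.32)&(P[...,1]>-.45)&(z>.028)&(z<.04)
edges(w,'fresh',0); comps(w,P,200)
# scene view: side of the stack
f=np.load('scene0.npz'); P=f['P'];d=f['d'];z=P[...,2]
for lo,hi in [(.005,.03),(.038,.064),(.072,.098)]:
    w=(d>0)&(P[...,0]>.46)&(P[...,0]<.585)&(P[...,1]<-.13)&(P[...,1]>-.2)&(z>lo)&(z<hi)
    c=np.polyfit(P[w][:,0],P[w][:,1],1); print('side',lo,np.degrees(np.arctan(c[0])),np.polyval(c,.523),w.sum())
```

```text
p0 +y ang 7.88 y at .52 -165.9 34
p0 -y ang 7.5 y at .52 -225.0 42
p1 +y ang 5.97 y at .52 -163.7 39
p1 -y ang 7.15 y at .52 -222.7 39
p2 +y ang 7.74 y at .52 -161.5 36
p2 -y ang 7.23 y at .52 -221.2 36
packs +y ang 5.35 y at .52 -163.7 117
packs -y ang 5.34 y at .52 -222.7 116
carton +y ang 4.96 y at .52 -162.3 12
carton -y ang 5.46 y at .52 -223.5 10
fresh +y ang 7.46 y at .52 -363.4 104
fresh -y ang 7.37 y at .52 -424.9 95
px [413. 182.] rect c,size,ang(long) (array([ 495.2, -398.1]), array([149.7,  63. ]), 7.6, np.int64(4911)) z [32.2 33.7 35. ]
side 0.005 2.3420070105624635 -0.16118113021597616 116
side 0.038 3.7325430160295685 -0.16150285558986227 128
side 0.072 4.983340227424725 -0.16024221736846825 133
```

Run:
```python
from h import *
go(.5235,-.193,.10,-84.7)
```

```text
d [0.108 0.239 3.328] a [ 0.004 -0.004  0.202]
```

>>> servo_tool(deltas=[{"dx": 0.1,"dy": 0.24,"dz": 0.6,"ax": 0,"ay": 0,"az": 0.2,"hand": 80},{"dx": 0.11,"dy": 0.24,"dz": 1.4,"ax": 0,"ay": 0,"az": 0.2,"hand": 80},{"dx": 0.11,"dy": 0.24,"dz": 2.2,"ax": 0,"ay": 0,"az": 0.2,"hand": 80},{"dx": 0.11,"dy": 0.24,"dz": 2.8,"ax": 0,"ay": 0,"az": 0.2,"hand": 80},{"dx": 0.11,"dy": 0.24,"dz": 3.15,"ax": 0,"ay": 0,"az": 0.2,"hand": 80},{"dx": 0.11,"dy": 0.24,"dz": 3.27,"ax": 0,"ay": 0,"az": 0.2,"hand": 80},{"dx": 0.11,"dy": 0.24,"dz": 3.33,"ax": 0,"ay": 0,"az": 0.2,"hand": 80},{"dx": 0.11,"dy": 0.24,"dz": 3.36,"ax": 0,"ay": 0,"az": 0.2,"hand": 80},{"dx": 0.11,"dy": 0.24,"dz": 3.375,"ax": 0,"ay": 0,"az": 0.2,"hand": 80},{"dx": 0.11,"dy": 0.24,"dz": 3.375,"ax": 0,"ay": 0,"az": 0.2,"hand": 80}])

```text
clock: 16.08
tool_pos: [0.524, -0.1933, 0.0977]
eef_rot: [0.999, 0.045, 0.001, 0.0]
contact_force: [-0.2, -0.2, -0.5]
opening: 0.911
```

Run:
```python
from h import *
st(); snap('wrist','w8.png');snap('scene','s8.png')
```

```text
t 16.07 pos [ 0.524  -0.1933  0.0977] q [ 0.123  0.875  0.256  1.905 -0.494  0.422 -0.737]
[[ 0.996  0.089  0.002]
 [ 0.089 -0.996 -0.001]
 [ 0.001  0.001 -1.   ]] F [-0.2 -0.2 -0.5] op 0.911
```

View pics/w8.png

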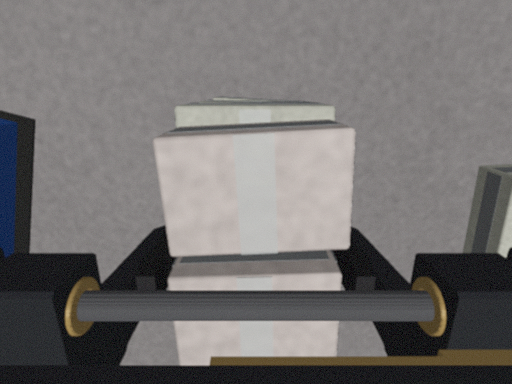

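View pics/s8.png

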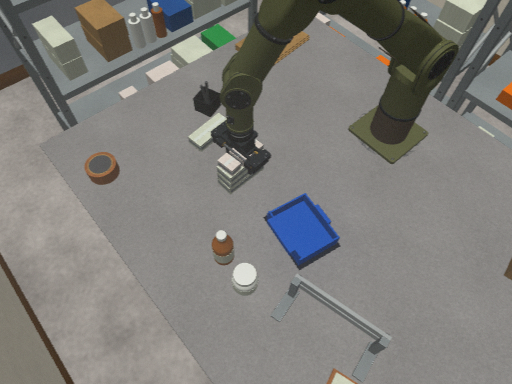

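>>> servo_tool(deltas=[{"dx": 0,"dy": 0,"dz": 0,"ax": 0,"ay": 0,"az": 0,"hand": 50},{"dx": 0,"dy": 0,"dz": 0,"ax": 0,"ay": 0,"az": 0,"hand": 50},{"dx": 0,"dy": 0,"dz": 0,"ax": 0,"ay": 0,"az": 0,"hand": 50},{"dx": 0,"dy": 0,"dz": 0,"ax": 0,"ay": 0,"az": 0,"hand": 50},{"dx": 0,"dy": 0,"dz": 0,"ax": 0,"ay": 0,"az": 0,"hand": 50}], newtons=25)

```text
clock: 16.8
tool_pos: [0.5237, -0.1933, 0.0973]
eef_rot: [0.999, 0.044, 0.0, 0.0]
contact_force: [1.1, -0.3, 0.8]
opening: 0.701
```

>>> servo_tool(deltas=[{"dx": 0,"dy": 0,"dz": -0.05,"ax": 0,"ay": 0,"az": 0,"hand": 50},{"dx": 0,"dy": 0,"dz": -0.15,"ax": 0,"ay": 0,"az": 0,"hand": 50},{"dx": 0,"dy": 0,"dz": -0.3,"ax": 0,"ay": 0,"az": 0,"hand": 50},{"dx": 0,"dy": 0,"dz": -0.4,"ax": 0,"ay": 0,"az": 0,"hand": 50},{"dx": 0,"dy": 0,"dz": -0.4,"ax": 0,"ay": 0,"az": 0,"hand": 50}])

```text
clock: 17.42
tool_pos: [0.5241, -0.1934, 0.122]
eef_rot: [0.999, 0.045, 0.001, 0.001]
contact_force: [-0.2, -0.4, -2.4]
opening: 0.7
```

Run:
```python
from h import *
st(); snap('wrist','w9.png');snap('scene','s9.png')
```

```text
t 17.43 pos [ 0.5241 -0.1934  0.122 ] q [ 0.105  0.837  0.286  1.897 -0.478  0.472 -0.751]
[[ 0.996  0.089  0.002]
 [ 0.089 -0.996 -0.001]
 [ 0.002  0.001 -1.   ]] F [-0.2 -0.4 -2.4] op 0.7
```

View pics/w9.png

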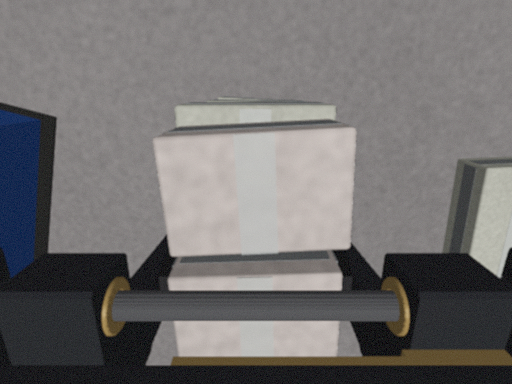

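View pics/s9.png

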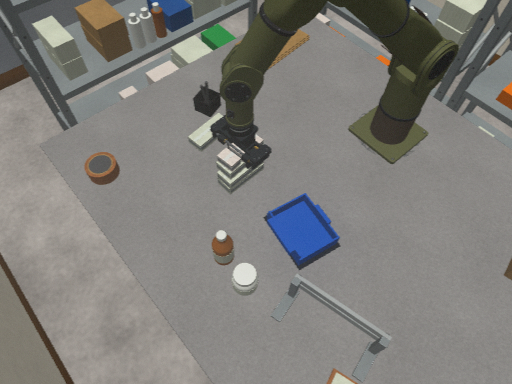

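>>> servo_tool(deltas=[{"dx": 0,"dy": 0,"dz": -0.15,"ax": 0,"ay": 0,"az": 0,"hand": 50},{"dx": 0.1,"dy": 0.05,"dz": -0.3,"ax": 0,"ay": 0,"az": 0,"hand": 50},{"dx": 0.3,"dy": 0.17,"dz": -0.4,"ax": 0,"ay": 0,"az": 0,"hand": 50},{"dx": 0.65,"dy": 0.37,"dz": -0.4,"ax": 0,"ay": 0,"az": 0,"hand": 50},{"dx": 1.1,"dy": 0.62,"dz": -0.4,"ax": 0,"ay": 0,"az": 0,"hand": 50},{"dx": 1.6,"dy": 0.91,"dz": -0.4,"ax": 0,"ay": 0,"az": 0,"hand": 50},{"dx": 2.1,"dy": 1.19,"dz": -0.4,"ax": 0,"ay": 0,"az": 0,"hand": 50},{"dx": 2.5,"dy": 1.42,"dz": -0.4,"ax": 0,"ay": 0,"az": 0,"hand": 50},{"dx": 2.75,"dy": 1.56,"dz": -0.4,"ax": 0,"ay": 0,"az": 0,"hand": 50},{"dx": 2.88,"dy": 1.63,"dz": -0.4,"ax": 0,"ay": 0,"az": 0,"hand": 50}])

```text
clock: 18.77
tool_pos: [0.7052, -0.2757, 0.1456]
eef_rot: [0.999, 0.045, 0.0, 0.001]
contact_force: [0.3, -0.8, -2.6]
opening: 0.702
```

Run:
```python
from h import *
st(); snap('wrist','w10.png')
f=np.array(r.get_state()['contact_force']);
```

```text
t 18.77 pos [ 0.7052 -0.2757  0.1456] q [ 0.149  1.041  0.394  1.203 -0.412  0.973 -0.885]
[[ 0.996  0.089  0.001]
 [ 0.089 -0.996 -0.001]
 [ 0.001  0.001 -1.   ]] F [ 0.3 -0.8 -2.6] op 0.702
```

View pics/w10.png

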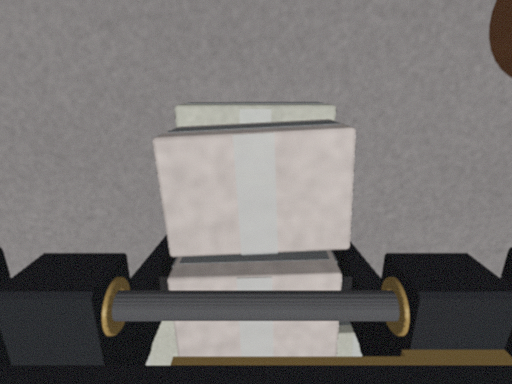

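>>> servo_tool(deltas=[{"dx": 0,"dy": 0,"dz": 0.15,"ax": 0,"ay": 0,"az": 0,"hand": 50},{"dx": 0,"dy": 0,"dz": 0.45,"ax": 0,"ay": 0,"az": 0,"hand": 50},{"dx": 0,"dy": 0,"dz": 0.85,"ax": 0,"ay": 0,"az": 0,"hand": 50},{"dx": 0,"dy": 0,"dz": 1.25,"ax": 0,"ay": 0,"az": 0,"hand": 50},{"dx": 0,"dy": 0,"dz": 1.55,"ax": 0,"ay": 0,"az": 0,"hand": 50},{"dx": 0,"dy": 0,"dz": 1.75,"ax": 0,"ay": 0,"az": 0,"hand": 50},{"dx": 0,"dy": 0,"dz": 1.86,"ax": 0,"ay": 0,"az": 0,"hand": 50},{"dx": 0,"dy": 0,"dz": 1.91,"ax": 0,"ay": 0,"az": 0,"hand": 50},{"dx": 0,"dy": 0,"dz": 1.93,"ax": 0,"ay": 0,"az": 0,"hand": 50},{"dx": 0,"dy": 0,"dz": 1.93,"ax": 0,"ay": 0,"az": 0,"hand": 50}])

```text
clock: 20.08
tool_pos: [0.7049, -0.2756, 0.0302]
eef_rot: [0.999, 0.044, 0.001, 0.001]
contact_force: [-0.2, -0.4, -2.2]
opening: 0.699
```

>>> servo_tool(deltas=[{"dx": 0,"dy": 0,"dz": 0.02,"ax": 0,"ay": 0,"az": 0,"hand": 50},{"dx": 0,"dy": 0,"dz": 0.02,"ax": 0,"ay": 0,"az": 0,"hand": 50}])

```text
clock: 20.32
tool_pos: [0.7051, -0.2756, 0.0294]
eef_rot: [0.999, 0.045, 0.001, 0.001]
contact_force: [-1.8, 0.9, 3.5]
opening: 0.702
```

>>> servo_tool(deltas=[{"dx": 0,"dy": 0,"dz": 0,"ax": 0,"ay": 0,"az": 0,"hand": 80},{"dx": 0,"dy": 0,"dz": 0,"ax": 0,"ay": 0,"az": 0,"hand": 80},{"dx": 0,"dy": 0,"dz": 0,"ax": 0,"ay": 0,"az": 0,"hand": 80},{"dx": 0,"dy": 0,"dz": -0.5,"ax": 0,"ay": 0,"az": 0,"hand": 80},{"dx": 0,"dy": 0,"dz": -1.4,"ax": 0,"ay": 0,"az": 0,"hand": 80},{"dx": 0,"dy": 0,"dz": -2.4,"ax": 0,"ay": 0,"az": 0,"hand": 80},{"dx": -0.8,"dy": -0.4,"dz": -3.0,"ax": 0,"ay": 0,"az": 0,"hand": 80},{"dx": -1.8,"dy": -1,"dz": -3.2,"ax": 0,"ay": 0,"az": 0,"hand": 80},{"dx": -2.6,"dy": -1.5,"dz": -3.2,"ax": 0,"ay": 0,"az": 0,"hand": 80},{"dx": -2.88,"dy": -1.63,"dz": -3.2,"ax": 0,"ay": 0,"az": 0,"hand": 80}])

```text
clock: 21.58
tool_pos: [0.5199, -0.1911, 0.2208]
eef_rot: [0.999, 0.044, -0.001, -0.001]
contact_force: [0.6, -0.4, -0.0]
opening: 0.905
```

>>> servo_tool(deltas=[{"dx": -0.1,"dy": -0.2,"dz": 0,"ax": 0,"ay": 0,"az": 0,"hand": 80},{"dx": -0.1,"dy": -0.2,"dz": 0,"ax": 0,"ay": 0,"az": 0,"hand": 80}])

```text
clock: 21.82
tool_pos: [0.5176, -0.1809, 0.2204]
eef_rot: [0.999, 0.045, 0.001, 0.0]
contact_force: [-0.3, 0.1, -0.5]
opening: 0.909
```

```bash
cat >> h.py <<'E'
def edges(P,mask,name,x0):
    L=[];Rr=[]
    for r_ in range(384):
        m=mask[r_]
        if m.sum()<30: continue
        p=P[r_][m]
        L.append(p[np.argmax(p[:,1])]);Rr.append(p[np.argmin(p[:,1])])
    for n,e in (('+y',np.array(L)),('-y',np.array(Rr))):
        for k in range(3):
            c=np.polyfit(e[:,0],e[:,1],1); res=abs(e[:,1]-np.polyval(c,e[:,0])); e=e[res<max(.0012,np.median(res)*2)]
        print(name,n,'ang',round(np.degrees(np.arctan(c[0])),2),'y at x0',round(np.polyval(c,x0)*1000,1),len(e))
E
python3 - <<'E'
from h import *
st(); im,d,m=snap('wrist','w11.png'); P=cloud(d,m); z=P[...,2]; np.savez('w11.npz',im=im,d=d,P=P)
w=(d>0)&(P[...,0]>.4)&(P[...,0]<.65)&(P[...,1]<-.1)&(P[...,1]>-.3)
k=w&(z>.064)&(z<.072); comps(k,P,100); edges(P,k,'recalled',.523)
snap('scene','s11.png');snap('top','t11.png')
E
```

```text
t 21.82 pos [ 0.5176 -0.1809  0.2204] q [ 0.016  0.683  0.4    1.865 -0.405  0.673 -0.824]
[[ 0.996  0.091  0.002]
 [ 0.091 -0.996 -0.   ]
 [ 0.002  0.    -1.   ]] F [-0.3  0.1 -0.5] op 0.909
px [381.  46.] rect c,size,ang(long) (array([ 642.3, -274.7]), array([38. , 15.2]), -82.7, np.int64(319)) z [64.  64.5 65.4]
px [270. 165.] rect c,size,ang(long) (array([ 522.8, -194.3]), array([150.1,  62. ]), 4.1, np.int64(9951)) z [66.8 67.9 69.1]
recalled +y ang 4.23 y at x0 -163.4 145
recalled -y ang 3.89 y at x0 -224.6 142
```

View pics/w11.png

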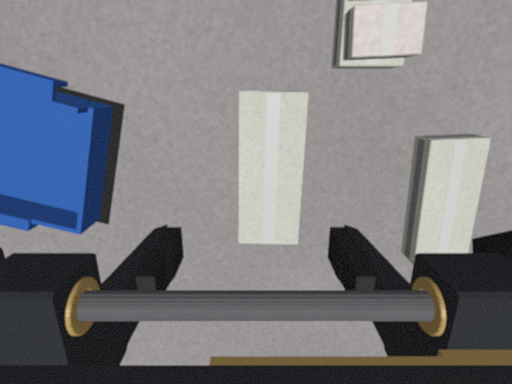

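View pics/s11.png

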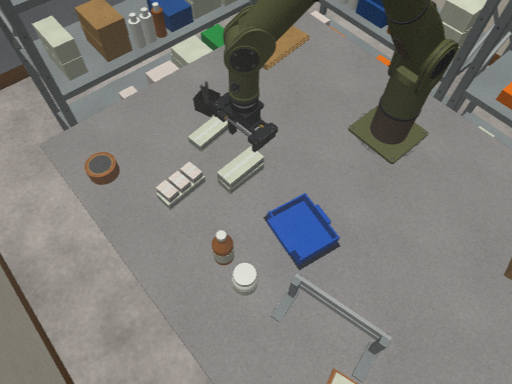

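>>> servo_tool(deltas=[{"dx": 0.07,"dy": 0.23,"dz": 0.8,"ax": 0,"ay": 0,"az": 0.18,"hand": 80},{"dx": 0.07,"dy": 0.23,"dz": 1.6,"ax": 0,"ay": 0,"az": 0.18,"hand": 80},{"dx": 0.07,"dy": 0.23,"dz": 2.3,"ax": 0,"ay": 0,"az": 0.18,"hand": 80},{"dx": 0.07,"dy": 0.23,"dz": 2.62,"ax": 0,"ay": 0,"az": 0.18,"hand": 80},{"dx": 0.07,"dy": 0.23,"dz": 2.62,"ax": 0,"ay": 0,"az": 0.18,"hand": 80},{"dx": 0.07,"dy": 0.23,"dz": 2.62,"ax": 0,"ay": 0,"az": 0.18,"hand": 50},{"dx": 0.07,"dy": 0.23,"dz": 2.62,"ax": 0,"ay": 0,"az": 0.18,"hand": 50},{"dx": 0.07,"dy": 0.23,"dz": 2.62,"ax": 0,"ay": 0,"az": 0.18,"hand": 50},{"dx": 0.07,"dy": 0.23,"dz": 2.62,"ax": 0,"ay": 0,"az": 0.18,"hand": 50},{"dx": 0.07,"dy": 0.23,"dz": 2.62,"ax": 0,"ay": 0,"az": 0.18,"hand": 50}], newtons=25)

```text
clock: 23.22
tool_pos: [0.523, -0.1956, 0.0641]
eef_rot: [0.999, 0.035, 0.001, 0.001]
contact_force: [0.1, 0.5, 6.8]
opening: 0.705
```

Run:
```python
from h import *
s=st(); p=s['tool_pos']; go(.5129,.0795,.14,-10,(p[0],p[1],p[2],-85.9));
```

```text
t 23.23 pos [ 0.523  -0.1956  0.0641] q [ 0.147  0.93   0.221  1.912 -0.531  0.354 -0.717]
[[ 0.998  0.07   0.003]
 [ 0.07  -0.998 -0.001]
 [ 0.003  0.002 -1.   ]] F [0.1 0.5 6.8] op 0.705
d [ 0.16  -4.584 -1.265] a [  0.     0.   -12.65]
```

>>> servo_tool(deltas=[{"dx": 0,"dy": 0,"dz": -0.1,"ax": 0,"ay": 0,"az": 0,"hand": 50},{"dx": 0,"dy": 0,"dz": -0.25,"ax": 0,"ay": 0,"az": 0,"hand": 50},{"dx": 0,"dy": 0,"dz": -0.4,"ax": 0,"ay": 0,"az": 0,"hand": 50},{"dx": 0,"dy": 0,"dz": -0.4,"ax": 0,"ay": 0,"az": 0,"hand": 50}])

```text
clock: 23.72
tool_pos: [0.5225, -0.1955, 0.0879]
eef_rot: [0.999, 0.035, 0.001, 0.001]
contact_force: [0.2, 0.2, -2.5]
opening: 0.702
```

Run:
```python
from h import *
s=st(); p=s['tool_pos']; snap('wrist','w12.png'); floor('scene','s12.png'); go(.5129,.0795,.14,-10)
```

```text
t 23.73 pos [ 0.5225 -0.1955  0.0879] q [ 0.129  0.892  0.252  1.909 -0.517  0.402 -0.729]
[[ 0.998  0.07   0.002]
 [ 0.07  -0.998 -0.001]
 [ 0.002  0.002 -1.   ]] F [ 0.2  0.2 -2.5] op 0.702
scene floor
px [304. 227.] rect c,size,ang(long) (array([500. ,  77.6]), array([160.4, 117.5]), 78.6, np.int64(1797)) z [ 4.6  8.3 13.2]
d [ 0.169 -4.577 -0.884] a [ 1.1000e-02 -1.0000e-03 -1.2662e+01]
```

View pics/w12.png

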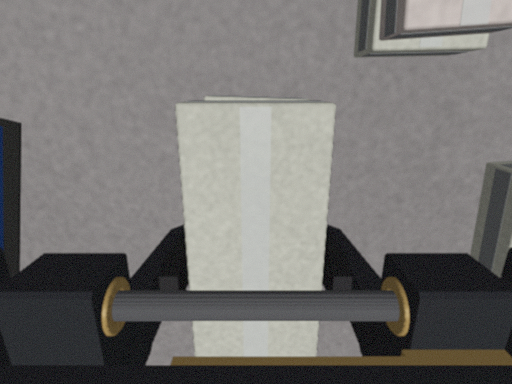

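View pics/s12.png

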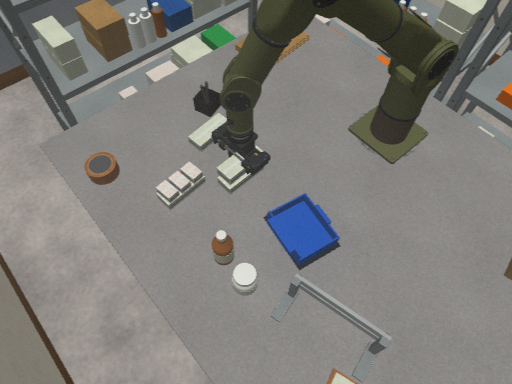

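>>> servo_tool(deltas=[{"dx": 0,"dy": -0.2,"dz": -0.3,"ax": 0,"ay": 0,"az": -0.8,"hand": 50},{"dx": 0,"dy": -0.7,"dz": -0.7,"ax": 0,"ay": 0,"az": -2.2,"hand": 50},{"dx": 0.05,"dy": -1.4,"dz": -0.9,"ax": 0,"ay": 0,"az": -3.9,"hand": 50},{"dx": 0.1,"dy": -2.1,"dz": -0.9,"ax": 0,"ay": 0,"az": -5.6,"hand": 50},{"dx": 0.1,"dy": -2.8,"dz": -0.9,"ax": 0,"ay": 0,"az": -7.3,"hand": 50},{"dx": 0.15,"dy": -3.5,"dz": -0.9,"ax": 0,"ay": 0,"az": -9,"hand": 50},{"dx": 0.17,"dy": -4.1,"dz": -0.9,"ax": 0,"ay": 0,"az": -10.7,"hand": 50},{"dx": 0.17,"dy": -4.45,"dz": -0.9,"ax": 0,"ay": 0,"az": -12,"hand": 50},{"dx": 0.17,"dy": -4.6,"dz": -0.9,"ax": 0,"ay": 0,"az": -12.66,"hand": 50},{"dx": 0.17,"dy": -4.6,"dz": -0.9,"ax": 0,"ay": 0,"az": -12.66,"hand": 50}])

```text
clock: 25.08
tool_pos: [0.5128, 0.0807, 0.1408]
eef_rot: [0.766, 0.642, -0.0, 0.0]
contact_force: [0.7, 1.0, -1.5]
opening: 0.699
```

>>> servo_tool(deltas=[{"dx": 0,"dy": 0,"dz": 0,"ax": 0,"ay": 0,"az": 0,"hand": 50}])

```text
clock: 25.2
tool_pos: [0.513, 0.0792, 0.1408]
eef_rot: [0.767, 0.641, -0.0, 0.001]
contact_force: [-0.3, 0.1, -0.7]
opening: 0.703
```

Run:
```python
from h import *
s=st(); floor('wrist','w13.png'); go(.5129,.081,.045,-10)
```

```text
t 25.2 pos [0.513  0.0792 0.1408] q [-0.279  0.751  0.059  1.997 -0.099  0.396 -0.323]
[[ 0.177  0.984  0.001]
 [ 0.984 -0.177 -0.002]
 [-0.002  0.001 -1.   ]] F [-0.3  0.1 -0.7] op 0.703
wrist floor
px [364. 167.] rect c,size,ang(long) (array([566.4,  62. ]), array([165.7, 131.1]), 79.9, np.int64(10769)) z [ 5.8  6.9 16.3]
d [ 0.031 -0.008  1.597] a [ 0.009  0.015 -0.035]
```

View pics/w13.png

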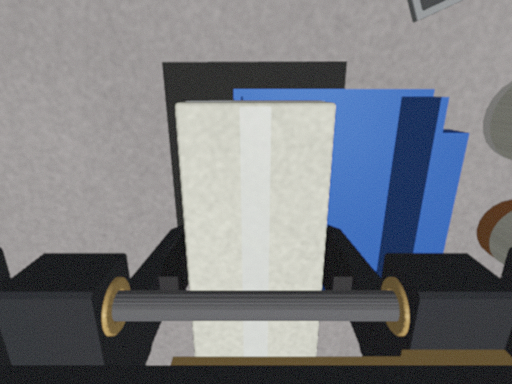

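Run:
```python
from h import *
go(.52,-.095,.13,-86)
```

```text
d [-2.837  0.629  0.186] a [1.8000e-02 7.0000e-03 1.2632e+01]
```

>>> servo_tool(deltas=[{"dx": -0.2,"dy": 0,"dz": 0,"ax": 0,"ay": 0,"az": 0.9,"hand": 50},{"dx": -0.5,"dy": 0.1,"dz": 0,"ax": 0,"ay": 0,"az": 2.4,"hand": 50},{"dx": -0.9,"dy": 0.2,"dz": 0,"ax": 0,"ay": 0,"az": 4.1,"hand": 50},{"dx": -1.4,"dy": 0.3,"dz": 0.1,"ax": 0,"ay": 0,"az": 5.8,"hand": 50},{"dx": -1.9,"dy": 0.4,"dz": 0.15,"ax": 0,"ay": 0,"az": 7.5,"hand": 50},{"dx": -2.4,"dy": 0.55,"dz": 0.18,"ax": 0,"ay": 0,"az": 9.2,"hand": 50},{"dx": -2.7,"dy": 0.63,"dz": 0.18,"ax": 0,"ay": 0,"az": 10.9,"hand": 50},{"dx": -2.84,"dy": 0.63,"dz": 0.18,"ax": 0,"ay": 0,"az": 12.2,"hand": 50},{"dx": -2.84,"dy": 0.63,"dz": 0.4,"ax": 0,"ay": 0,"az": 12.63,"hand": 50},{"dx": -2.84,"dy": 0.63,"dz": 0.7,"ax": 0,"ay": 0,"az": 12.63,"hand": 50}])

```text
clock: 26.5
tool_pos: [0.5206, -0.0934, 0.0982]
eef_rot: [0.999, 0.037, 0.001, 0.0]
contact_force: [-0.5, 0.3, -1.0]
opening: 0.702
```

Run:
```python
from h import *
st();go(.52,-.095,.031,-86); snap('scene','s14.png')
```

```text
t 26.5 pos [ 0.5206 -0.0934  0.0982] q [-0.063  0.856  0.259  1.993 -0.575  0.363 -0.843]
[[ 0.997  0.074  0.001]
 [ 0.074 -0.997 -0.001]
 [ 0.001  0.001 -1.   ]] F [-0.5  0.3 -1. ] op 0.702
d [-0.013  0.025  1.121] a [ 0.006 -0.01   0.036]
```

View pics/s14.png

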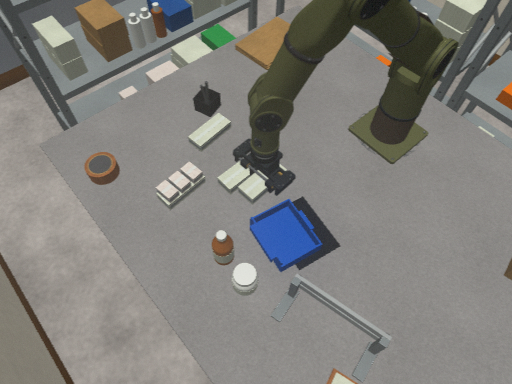

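Bin really was knocked about 5 cm in +x, half off the mat. I'll set the recalled carton down on the bench and put the bin back first.

>>> servo_tool(deltas=[{"dx": 0,"dy": 0.02,"dz": 0.3,"ax": 0,"ay": 0,"az": 0,"hand": 50},{"dx": 0,"dy": 0.02,"dz": 0.65,"ax": 0,"ay": 0,"az": 0,"hand": 50},{"dx": 0,"dy": 0.02,"dz": 0.95,"ax": 0,"ay": 0,"az": 0,"hand": 50},{"dx": 0,"dy": 0.02,"dz": 1.08,"ax": 0,"ay": 0,"az": 0,"hand": 50},{"dx": 0,"dy": 0.02,"dz": 1.13,"ax": 0,"ay": 0,"az": 0,"hand": 50},{"dx": 0,"dy": 0.02,"dz": 1.13,"ax": 0,"ay": 0,"az": 0,"hand": 50}])

```text
clock: 27.3
tool_pos: [0.5208, -0.0948, 0.0315]
eef_rot: [0.999, 0.037, 0.001, 0.0]
contact_force: [-0.2, -0.9, -2.3]
opening: 0.704
```

>>> servo_tool(deltas=[{"dx": 0,"dy": 0,"dz": 0.02,"ax": 0,"ay": 0,"az": 0,"hand": 72},{"dx": 0,"dy": 0,"dz": 0.02,"ax": 0,"ay": 0,"az": 0,"hand": 72},{"dx": 0,"dy": 0,"dz": 0.02,"ax": 0,"ay": 0,"az": 0,"hand": 72},{"dx": 0,"dy": 0,"dz": -0.6,"ax": 0,"ay": 0,"az": 0,"hand": 72},{"dx": 0,"dy": 0,"dz": -1.5,"ax": 0,"ay": 0,"az": 0,"hand": 72},{"dx": 0,"dy": 0,"dz": -2.5,"ax": 0,"ay": 0,"az": 0,"hand": 40},{"dx": 0,"dy": -0.8,"dz": -3.2,"ax": 0,"ay": 0,"az": 0.8,"hand": 40},{"dx": 0.1,"dy": -1.8,"dz": -3.3,"ax": 0,"ay": 0,"az": 2.33,"hand": 40},{"dx": 0.1,"dy": -2.5,"dz": -3.3,"ax": 0,"ay": 0,"az": 2.33,"hand": 40},{"dx": 0.1,"dy": -2.5,"dz": -3.3,"ax": 0,"ay": 0,"az": 2.33,"hand": 40}])

```text
clock: 28.55
tool_pos: [0.5149, 0.06, 0.2288]
eef_rot: [0.997, -0.081, -0.0, -0.001]
contact_force: [-0.4, -1.0, 0.6]
opening: 0.455
```

Run:
```python
from h import *
st();floor('wrist','w15.png')
```

```text
t 28.55 pos [0.5149 0.06   0.2288] q [-0.546  0.674  0.577  1.946 -0.569  0.688 -1.35 ]
[[ 0.987 -0.162 -0.   ]
 [-0.162 -0.987  0.002]
 [-0.001 -0.002 -1.   ]] F [-0.4 -1.   0.6] op 0.455
wrist floor
px [246. 114.] rect c,size,ang(long) (array([565.5,  62.3]), array([167.1, 130.8]), 79.8, np.int64(18994)) z [ 5.7  7.  13.2]
```

View pics/w15.png

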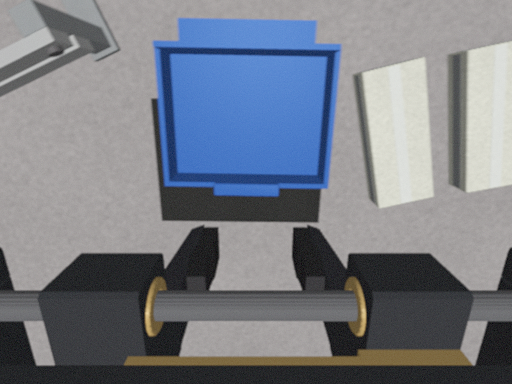

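Run:
```python
from h import *
go(.5808,.1464,.08,-100.2);go(.5808,.1464,.038,-100.2)
```

```text
d [ 0.831 -1.65   2.485] a [ 0.001 -0.005  0.107]
d [ 0.83  -1.65   3.185] a [ 0.001 -0.005  0.107]
```

>>> servo_tool(deltas=[{"dx": 0.3,"dy": -0.7,"dz": 0.1,"ax": 0,"ay": 0,"az": 0.1,"hand": 40},{"dx": 0.6,"dy": -1.4,"dz": 0.4,"ax": 0,"ay": 0,"az": 0.1,"hand": 40},{"dx": 0.83,"dy": -1.65,"dz": 1.0,"ax": 0,"ay": 0,"az": 0.1,"hand": 40},{"dx": 0.83,"dy": -1.65,"dz": 1.8,"ax": 0,"ay": 0,"az": 0.1,"hand": 40},{"dx": 0.83,"dy": -1.65,"dz": 2.4,"ax": 0,"ay": 0,"az": 0.1,"hand": 40},{"dx": 0.83,"dy": -1.65,"dz": 2.9,"ax": 0,"ay": 0,"az": 0.1,"hand": 40},{"dx": 0.83,"dy": -1.65,"dz": 3.18,"ax": 0,"ay": 0,"az": 0.1,"hand": 40},{"dx": 0.83,"dy": -1.65,"dz": 3.18,"ax": 0,"ay": 0,"az": 0.1,"hand": 40}])

```text
clock: 29.6
tool_pos: [0.5813, 0.143, 0.0377]
eef_rot: [0.996, -0.091, -0.0, 0.001]
contact_force: [-0.9, -0.3, -0.5]
opening: 0.455
```

>>> servo_tool(deltas=[{"dx": 0,"dy": 0,"dz": 0,"ax": 0,"ay": 0,"az": 0,"hand": 0},{"dx": 0,"dy": 0,"dz": 0,"ax": 0,"ay": 0,"az": 0,"hand": 0},{"dx": 0,"dy": 0,"dz": 0,"ax": 0,"ay": 0,"az": 0,"hand": 0},{"dx": 0,"dy": 0,"dz": 0,"ax": 0,"ay": 0,"az": 0,"hand": 0},{"dx": 0,"dy": 0,"dz": 0,"ax": 0,"ay": 0,"az": 0,"hand": 0},{"dx": 0,"dy": 0,"dz": 0,"ax": 0,"ay": 0,"az": 0,"hand": 0}], newtons=40)

```text
clock: 30.35
tool_pos: [0.5818, 0.1447, 0.0388]
eef_rot: [0.996, -0.09, 0.001, -0.0]
contact_force: [-0.9, 0.4, 5.6]
opening: 0.051
```

Run:
```python
from h import *
st()
```

```text
t 30.35 pos [0.5818 0.1447 0.0388] q [-0.53   1.029  0.381  1.788 -0.766  0.477 -1.371]
[[ 0.984 -0.18   0.001]
 [-0.18  -0.984 -0.   ]
 [ 0.001 -0.    -1.   ]] F [-0.9  0.4  5.6] op 0.051
```

>>> servo_tool(deltas=[{"dx": 0,"dy": 0,"dz": -0.15,"ax": 0,"ay": 0,"az": 0,"hand": 0},{"dx": -0.05,"dy": -0.01,"dz": -0.28,"ax": 0,"ay": 0,"az": 0,"hand": 0},{"dx": -0.2,"dy": -0.04,"dz": -0.3,"ax": 0,"ay": 0,"az": -0.05,"hand": 0},{"dx": -0.45,"dy": -0.08,"dz": -0.3,"ax": 0,"ay": 0,"az": -0.06,"hand": 0},{"dx": -0.7,"dy": -0.12,"dz": -0.3,"ax": 0,"ay": 0,"az": -0.06,"hand": 0},{"dx": -0.87,"dy": -0.16,"dz": -0.3,"ax": 0,"ay": 0,"az": -0.06,"hand": 0},{"dx": -0.92,"dy": -0.165,"dz": -0.3,"ax": 0,"ay": 0,"az": -0.06,"hand": 0},{"dx": -0.92,"dy": -0.165,"dz": -0.15,"ax": 0,"ay": 0,"az": -0.06,"hand": 0},{"dx": -0.92,"dy": -0.165,"dz": -0.05,"ax": 0,"ay": 0,"az": -0.06,"hand": 0},{"dx": -0.92,"dy": -0.165,"dz": -0.01,"ax": 0,"ay": 0,"az": -0.06,"hand": 0}])

```text
clock: 31.6
tool_pos: [0.5292, 0.1636, 0.0387]
eef_rot: [0.996, -0.088, 0.0, 0.0]
contact_force: [-4.1, -0.2, 18.4]
opening: 0.053
```

>>> servo_tool(deltas=[{"dx": 0,"dy": 0,"dz": 0.01,"ax": 0,"ay": 0,"az": 0,"hand": 0},{"dx": 0,"dy": 0,"dz": 0.01,"ax": 0,"ay": 0,"az": 0,"hand": 0}])

```text
clock: 31.85
tool_pos: [0.5292, 0.1636, 0.0388]
eef_rot: [0.996, -0.088, 0.0, 0.0]
contact_force: [-1.3, -0.9, 5.5]
opening: 0.049
```

Now release, rise, and look.

>>> servo_tool(deltas=[{"dx": 0,"dy": 0,"dz": 0,"ax": 0,"ay": 0,"az": 0,"hand": 30},{"dx": 0,"dy": 0,"dz": 0,"ax": 0,"ay": 0,"az": 0,"hand": 30},{"dx": 0,"dy": 0,"dz": 0,"ax": 0,"ay": 0,"az": 0,"hand": 30},{"dx": 0,"dy": 0,"dz": -0.8,"ax": 0,"ay": 0,"az": 0,"hand": 30},{"dx": 0,"dy": 0.2,"dz": -1.8,"ax": 0,"ay": 0,"az": 0,"hand": 80},{"dx": 0,"dy": 1,"dz": -2.8,"ax": 0,"ay": 0,"az": 0,"hand": 80},{"dx": 0,"dy": 1.7,"dz": -3.2,"ax": 0,"ay": 0,"az": 0,"hand": 80},{"dx": 0,"dy": 2.4,"dz": -3.2,"ax": 0,"ay": 0,"az": 0,"hand": 80},{"dx": 0,"dy": 2.9,"dz": -3.2,"ax": 0,"ay": 0,"az": 0,"hand": 80},{"dx": 0,"dy": 2.9,"dz": -3.2,"ax": 0,"ay": 0,"az": 0,"hand": 80}])

```text
clock: 33.1
tool_pos: [0.4981, -0.0097, 0.2308]
eef_rot: [0.996, -0.09, 0.001, 0.001]
contact_force: [-0.7, -0.3, -0.3]
opening: 0.906
```

Run:
```python
from h import *
st();im,d,m,P=floor('wrist','w16.png'); z=P[...,2]
w=(d>0)&(P[...,0]>.4)&(P[...,0]<.65)&(P[...,1]<-.04)&(P[...,1]>-.145)&(z>.03)&(z<.038)
comps(w,P,300)
w=(d>0)&(P[...,0]>.4)&(P[...,0]<.65)&(P[...,1]<-.15)&(P[...,1]>-.3)&(z>.03)&(z<.038)
print('base');comps(w,P,300)
```

```text
t 33.1 pos [ 0.4981 -0.0097  0.2308] q [-0.42   0.647  0.573  2.002 -0.565  0.653 -1.229]
[[ 0.984 -0.179  0.001]
 [-0.179 -0.984 -0.002]
 [ 0.001  0.001 -1.   ]] F [-0.7 -0.3 -0.3] op 0.906
wrist floor
px [175. 162.] rect c,size,ang(long) (array([511.5,  81.4]), array([166.4, 128.1]), 79.9, np.int64(15952)) z [ 5.7  7.  13.5]
px [329. 125.] rect c,size,ang(long) (array([520.7, -94.6]), array([150.1,  62.3]), 4.3, np.int64(8339)) z [32.6 33.9 35.1]
base
px [425. 105.] rect c,size,ang(long) (array([ 523.3, -194.5]), array([150. ,  63.6]), 2.5, np.int64(8977)) z [32.4 33.8 35. ]
```

View pics/w16.png

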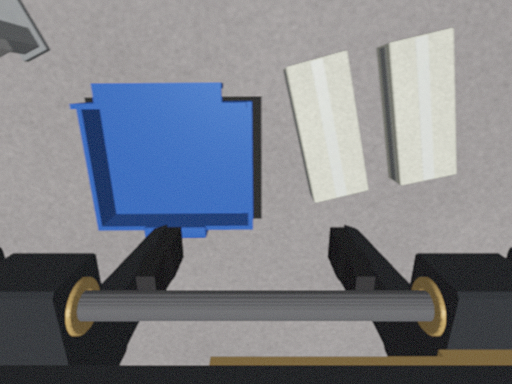

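Run:
```python
from h import *
go(.5207,-.0946,.03,-85.7)
```

```text
d [0.617 1.363 3.341] a [ 2.000e-03 -7.000e-03 -2.406e+00]
```

>>> servo_tool(deltas=[{"dx": 0.4,"dy": 0.8,"dz": 0.2,"ax": 0,"ay": 0,"az": -1.2,"hand": 76},{"dx": 0.62,"dy": 1.36,"dz": 0.7,"ax": 0,"ay": 0,"az": -2.4,"hand": 76},{"dx": 0.62,"dy": 1.36,"dz": 1.4,"ax": 0,"ay": 0,"az": -2.4,"hand": 76},{"dx": 0.62,"dy": 1.36,"dz": 2.2,"ax": 0,"ay": 0,"az": -2.4,"hand": 76},{"dx": 0.62,"dy": 1.36,"dz": 2.9,"ax": 0,"ay": 0,"az": -2.4,"hand": 76},{"dx": 0.62,"dy": 1.36,"dz": 3.34,"ax": 0,"ay": 0,"az": -2.4,"hand": 76},{"dx": 0.62,"dy": 1.36,"dz": 3.34,"ax": 0,"ay": 0,"az": -2.4,"hand": 76},{"dx": 0.62,"dy": 1.36,"dz": 3.34,"ax": 0,"ay": 0,"az": -2.4,"hand": 50},{"dx": 0.62,"dy": 1.36,"dz": 3.34,"ax": 0,"ay": 0,"az": -2.4,"hand": 50},{"dx": 0.62,"dy": 1.36,"dz": 3.34,"ax": 0,"ay": 0,"az": -2.4,"hand": 50}], newtons=25)

```text
clock: 34.4
tool_pos: [0.5214, -0.0938, 0.0304]
eef_rot: [0.999, 0.038, 0.001, 0.0]
contact_force: [-0.7, -0.2, -2.3]
opening: 0.703
```

>>> servo_tool(deltas=[{"dx": 0,"dy": 0,"dz": 0,"ax": 0,"ay": 0,"az": 0,"hand": 50},{"dx": 0,"dy": 0,"dz": 0,"ax": 0,"ay": 0,"az": 0,"hand": 50},{"dx": 0,"dy": 0,"dz": 0,"ax": 0,"ay": 0,"az": 0,"hand": 50}])

```text
clock: 34.78
tool_pos: [0.5214, -0.0939, 0.0304]
eef_rot: [0.999, 0.038, 0.001, 0.0]
contact_force: [-0.4, 1.2, 3.5]
opening: 0.697
```

Run:
```python
from h import *
st();go(.512,.081,.14,-10)
```

```text
t 34.77 pos [ 0.5214 -0.0939  0.0304] q [-0.008  0.974  0.167  1.994 -0.663  0.226 -0.757]
[[ 0.997  0.077  0.001]
 [ 0.077 -0.997 -0.   ]
 [ 0.001  0.    -1.   ]] F [-0.4  1.2  3.5] op 0.697
d [ 0.07  -2.917 -1.828] a [ 1.0000e-02 -8.0000e-03 -1.2601e+01]
```

>>> servo_tool(deltas=[{"dx": 0,"dy": 0,"dz": -0.3,"ax": 0,"ay": 0,"az": 0,"hand": 50},{"dx": 0,"dy": 0,"dz": -0.9,"ax": 0,"ay": 0,"az": -0.5,"hand": 50},{"dx": 0,"dy": -0.2,"dz": -1.5,"ax": 0,"ay": 0,"az": -2,"hand": 50},{"dx": 0,"dy": -0.7,"dz": -1.8,"ax": 0,"ay": 0,"az": -3.7,"hand": 50},{"dx": 0,"dy": -1.2,"dz": -1.83,"ax": 0,"ay": 0,"az": -5.4,"hand": 50},{"dx": 0,"dy": -1.8,"dz": -1.83,"ax": 0,"ay": 0,"az": -7.1,"hand": 50},{"dx": 0.05,"dy": -2.4,"dz": -1.83,"ax": 0,"ay": 0,"az": -8.8,"hand": 50},{"dx": 0.07,"dy": -2.8,"dz": -1.83,"ax": 0,"ay": 0,"az": -10.5,"hand": 50},{"dx": 0.07,"dy": -2.92,"dz": -1.83,"ax": 0,"ay": 0,"az": -12,"hand": 50},{"dx": 0.07,"dy": -2.92,"dz": -1.83,"ax": 0,"ay": 0,"az": -12.6,"hand": 50}])

```text
clock: 36.02
tool_pos: [0.5116, 0.0813, 0.1394]
eef_rot: [0.765, 0.644, -0.0, 0.0]
contact_force: [0.0, -0.0, -2.3]
opening: 0.7
```

>>> servo_tool(deltas=[{"dx": 0,"dy": 0,"dz": 0,"ax": 0,"ay": 0,"az": 0,"hand": 50},{"dx": 0,"dy": 0,"dz": 0,"ax": 0,"ay": 0,"az": 0,"hand": 50}])

```text
clock: 36.28
tool_pos: [0.5119, 0.0799, 0.1396]
eef_rot: [0.767, 0.641, -0.0, 0.001]
contact_force: [-0.9, -0.1, -2.6]
opening: 0.701
```

Run:
```python
from h import *
st();floor('wrist','w17.png');go(.512,.081,.045,-10)
```

```text
t 36.27 pos [0.5119 0.0799 0.1396] q [-0.296  0.754  0.085  2.002 -0.148  0.392 -0.275]
[[ 0.177  0.984  0.001]
 [ 0.984 -0.177 -0.001]
 [-0.001  0.001 -1.   ]] F [-0.9 -0.1 -2.6] op 0.701
wrist floor
px [267. 102.] rect c,size,ang(long) (array([517.5, 103.5]), array([131.4, 119.2]), -10.0, np.int64(3363)) z [ 5.8  7.1 19.2]
d [ 0.016 -0.003  1.577] a [ 0.008  0.01  -0.027]
```

View pics/w17.png

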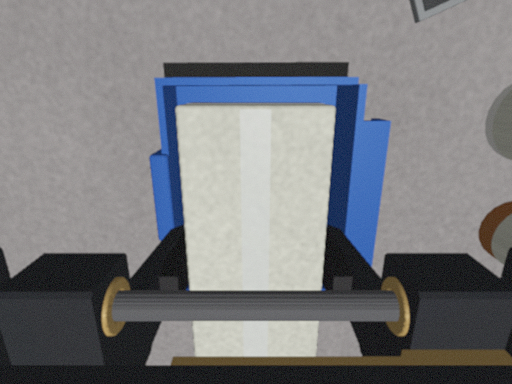

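>>> servo_tool(deltas=[{"dx": 0.02,"dy": 0,"dz": 0.4,"ax": 0,"ay": 0,"az": 0,"hand": 50},{"dx": 0.02,"dy": 0,"dz": 0.9,"ax": 0,"ay": 0,"az": 0,"hand": 50},{"dx": 0.02,"dy": 0,"dz": 1.3,"ax": 0,"ay": 0,"az": 0,"hand": 50},{"dx": 0.02,"dy": 0,"dz": 1.55,"ax": 0,"ay": 0,"az": 0,"hand": 50},{"dx": 0.02,"dy": 0,"dz": 1.66,"ax": 0,"ay": 0,"az": 0,"hand": 50},{"dx": 0.02,"dy": 0,"dz": 1.69,"ax": 0,"ay": 0,"az": 0,"hand": 50},{"dx": 0.02,"dy": 0,"dz": 1.69,"ax": 0,"ay": 0,"az": 0,"hand": 50}])

```text
clock: 37.2
tool_pos: [0.5126, 0.082, 0.0388]
eef_rot: [0.766, 0.643, 0.0, 0.001]
contact_force: [0.4, 0.1, -1.7]
opening: 0.702
```

>>> servo_tool(deltas=[{"dx": 0,"dy": 0,"dz": 0.015,"ax": 0,"ay": 0,"az": 0,"hand": 50},{"dx": 0,"dy": 0,"dz": 0.015,"ax": 0,"ay": 0,"az": 0,"hand": 50}])

```text
clock: 37.45
tool_pos: [0.5124, 0.0821, 0.0377]
eef_rot: [0.766, 0.643, 0.0, 0.001]
contact_force: [-0.4, -0.4, -1.4]
opening: 0.698
```

>>> servo_tool(deltas=[{"dx": 0,"dy": 0,"dz": 0.01,"ax": 0,"ay": 0,"az": 0,"hand": 76},{"dx": 0,"dy": 0,"dz": 0.01,"ax": 0,"ay": 0,"az": 0,"hand": 76},{"dx": 0,"dy": 0,"dz": 0.01,"ax": 0,"ay": 0,"az": 0,"hand": 76},{"dx": 0,"dy": 0,"dz": -0.6,"ax": 0,"ay": 0,"az": 0,"hand": 76},{"dx": 0,"dy": 0,"dz": -1.5,"ax": 0,"ay": 0,"az": 0,"hand": 76},{"dx": 0,"dy": 0,"dz": -2.5,"ax": 0,"ay": 0,"az": 0,"hand": 80},{"dx": 0,"dy": 0,"dz": -3,"ax": 0,"ay": 0,"az": 0,"hand": 80},{"dx": 0,"dy": 0,"dz": -3,"ax": 0,"ay": 0,"az": 0,"hand": 80}])

```text
clock: 38.45
tool_pos: [0.5133, 0.0824, 0.2196]
eef_rot: [0.766, 0.643, 0.002, 0.002]
contact_force: [-1.1, -0.4, -0.8]
opening: 0.909
```

Run:
```python
from h import *
st();floor('wrist','w18.png');go(.495,-.385,.21,-82.5)
```

```text
t 38.45 pos [0.5133 0.0824 0.2196] q [-0.327  0.619  0.127  1.943 -0.132  0.582 -0.288]
[[ 0.174  0.985  0.006]
 [ 0.985 -0.174  0.001]
 [ 0.002  0.006 -1.   ]] F [-1.1 -0.4 -0.8] op 0.909
wrist floor
px [256. 157.] rect c,size,ang(long) (array([513.2,  79.7]), array([166.7, 130.8]), 80.0, np.int64(8891)) z [ 5.7  6.9 15.8]
d [-7.719  1.07   0.134] a [ 0.019 -0.017 12.081]
```

View pics/w18.png

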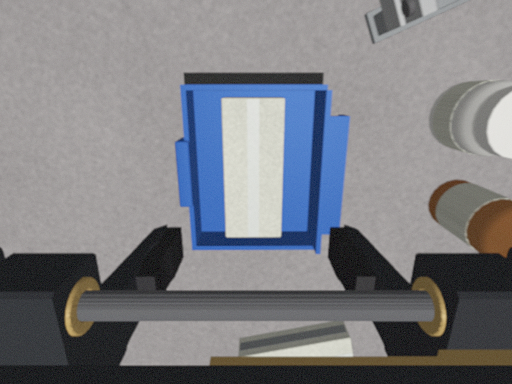

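The recalled carton lies flat in the bin, and the bin is centred on the mat (floor at 513, 80 mm). Next is the fresh carton.

>>> servo_tool(deltas=[{"dx": -0.9,"dy": 0.1,"dz": 0,"ax": 0,"ay": 0,"az": 1.5,"hand": 80},{"dx": -1.8,"dy": 0.3,"dz": 0,"ax": 0,"ay": 0,"az": 3,"hand": 80},{"dx": -2.7,"dy": 0.4,"dz": 0,"ax": 0,"ay": 0,"az": 4.6,"hand": 80},{"dx": -3.7,"dy": 0.5,"dz": 0,"ax": 0,"ay": 0,"az": 6.2,"hand": 80},{"dx": -4.7,"dy": 0.7,"dz": 0,"ax": 0,"ay": 0,"az": 7.8,"hand": 80},{"dx": -5.7,"dy": 0.8,"dz": 0,"ax": 0,"ay": 0,"az": 9.4,"hand": 80},{"dx": -6.7,"dy": 0.9,"dz": 0.1,"ax": 0,"ay": 0,"az": 11,"hand": 80},{"dx": -7.5,"dy": 1.07,"dz": 0.13,"ax": 0,"ay": 0,"az": 12.08,"hand": 80},{"dx": -7.72,"dy": 1.07,"dz": 0.13,"ax": 0,"ay": 0,"az": 12.08,"hand": 80},{"dx": -7.72,"dy": 1.07,"dz": 0.13,"ax": 0,"ay": 0,"az": 12.08,"hand": 80}])

```text
clock: 39.75
tool_pos: [0.4936, -0.3848, 0.2082]
eef_rot: [0.998, 0.065, -0.001, -0.001]
contact_force: [-0.5, 1.1, -0.4]
opening: 0.905
```

>>> servo_tool(deltas=[{"dx": 0,"dy": 0,"dz": 0,"ax": 0,"ay": 0,"az": 0,"hand": 80},{"dx": 0,"dy": 0,"dz": 0,"ax": 0,"ay": 0,"az": 0,"hand": 80}])

```text
clock: 40.0
tool_pos: [0.4954, -0.3831, 0.2098]
eef_rot: [0.998, 0.067, 0.0, -0.0]
contact_force: [0.4, 0.7, -0.0]
opening: 0.906
```

Run:
```python
from h import *
st();im,d,m=snap('wrist','w19.png');P=cloud(d,m);z=P[...,2]
w=(d>0)&(P[...,0]>.4)&(P[...,0]<.6)&(P[...,1]<-.32)&(P[...,1]>-.46)&(z>.03)&(z<.038)&(im.min(-1)>90)
comps(w,P,300);edges(P,w,'fresh',.495)
w=(d>0)&(P[...,0]>.4)&(P[...,0]<.65)&(P[...,1]<-.15)&(P[...,1]>-.3)&(z>.03)&(z<.038)
print('base');comps(w,P,300);edges(P,w,'base',.523)
go(.495,-.398,.03,-82.5)
```

```text
t 40.0 pos [ 0.4954 -0.3831  0.2098] q [ 0.368  0.791  0.406  1.633 -0.404  0.802 -0.487]
[[ 0.991  0.133  0.001]
 [ 0.133 -0.991  0.001]
 [ 0.001 -0.001 -1.   ]] F [ 0.4  0.7 -0. ] op 0.906
px [271. 167.] rect c,size,ang(long) (array([ 494.7, -398.6]), array([148.8,  62.1]), 7.6, np.int64(8358)) z [32.7 33.9 35.1]
fresh +y ang 7.56 y at x0 -367.8 140
fresh -y ang 7.43 y at x0 -429.0 139
base
px [157.   7.] rect c,size,ang(long) (array([ 632.1, -275.3]), array([49.5,  7.3]), -84.6, np.int64(537)) z [31.7 33.8 36.7]
px [ 69. 111.] rect c,size,ang(long) (array([ 523.4, -194.7]), array([149.8,  63.4]), 2.2, np.int64(10160)) z [32.7 34.  35.2]
base +y ang 2.28 y at x0 -164.5 141
base -y ang 2.26 y at x0 -225.5 145
d [-0.04   0.239  2.999] a [-0.003 -0.01   0.021]
```

View pics/w19.png

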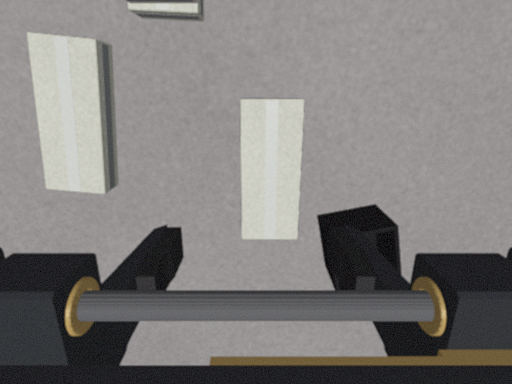

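Run:
```python
from h import *
for n in ['top0','scene0']:
    f=np.load(n+'.npz'); P=f['P'];d=f['d'];z=P[...,2]
    w=(d>0)&(P[...,0]>.34)&(P[...,0]<.5)&(P[...,1]<-.44)&(P[...,1]>-.6)&(z>.05)
    q=P[w]; print(n,len(q),'x',np.percentile(q[:,0],[2,98]),'y',np.percentile(q[:,1],[2,98])); 
    h=q[q[:,2]>.07]; print(len(h),np.round(h[:12],3).tolist())
```

```text
top0 206 x [0.38113562 0.46079382] y [-0.55016786 -0.46934141]
44 [[0.445, -0.508, 0.122], [0.442, -0.502, 0.099], [0.442, -0.503, 0.109], [0.442, -0.504, 0.116], [0.442, -0.504, 0.125], [0.442, -0.508, 0.122], [0.442, -0.511, 0.123], [0.439, -0.498, 0.078], [0.439, -0.499, 0.086], [0.439, -0.5, 0.095], [0.439, -0.498, 0.116], [0.439, -0.501, 0.114]]
scene0 247 x [0.38052564 0.46125871] y [-0.54480895 -0.46718054]
74 [[0.419, -0.507, 0.128], [0.414, -0.507, 0.125], [0.411, -0.506, 0.124], [0.421, -0.504, 0.127], [0.417, -0.504, 0.125], [0.416, -0.499, 0.128], [0.421, -0.505, 0.122], [0.417, -0.506, 0.119], [0.417, -0.499, 0.124], [0.435, -0.508, 0.124], [0.423, -0.503, 0.12], [0.42, -0.5, 0.12]]
```

>>> servo_tool(deltas=[{"dx": -0.02,"dy": 0.25,"dz": 0.6,"ax": 0,"ay": 0,"az": 0,"hand": 78},{"dx": -0.02,"dy": 0.25,"dz": 1.4,"ax": 0,"ay": 0,"az": 0,"hand": 78},{"dx": -0.02,"dy": 0.25,"dz": 2.2,"ax": 0,"ay": 0,"az": 0,"hand": 78},{"dx": -0.02,"dy": 0.25,"dz": 2.8,"ax": 0,"ay": 0,"az": 0,"hand": 78},{"dx": -0.02,"dy": 0.25,"dz": 3.0,"ax": 0,"ay": 0,"az": 0,"hand": 78},{"dx": -0.02,"dy": 0.25,"dz": 3.0,"ax": 0,"ay": 0,"az": 0,"hand": 78},{"dx": -0.02,"dy": 0.25,"dz": 3.0,"ax": 0,"ay": 0,"az": 0,"hand": 50},{"dx": -0.02,"dy": 0.25,"dz": 3.0,"ax": 0,"ay": 0,"az": 0,"hand": 50},{"dx": -0.02,"dy": 0.25,"dz": 3.0,"ax": 0,"ay": 0,"az": 0,"hand": 50},{"dx": -0.02,"dy": 0.25,"dz": 3.0,"ax": 0,"ay": 0,"az": 0,"hand": 50}], newtons=25)

```text
clock: 41.3
tool_pos: [0.4964, -0.4006, 0.0315]
eef_rot: [0.998, 0.065, 0.001, 0.001]
contact_force: [-0.2, 1.4, 6.7]
opening: 0.699
```

>>> servo_tool(deltas=[{"dx": 0,"dy": 0,"dz": -0.3,"ax": 0,"ay": 0,"az": 0,"hand": 50},{"dx": 0,"dy": 0,"dz": -0.9,"ax": 0,"ay": 0,"az": 0,"hand": 50},{"dx": 0,"dy": 0,"dz": -1.5,"ax": 0,"ay": 0,"az": 0,"hand": 50},{"dx": 0,"dy": 0,"dz": -1.5,"ax": 0,"ay": 0,"az": 0,"hand": 50}])

```text
clock: 41.8
tool_pos: [0.4969, -0.4021, 0.1238]
eef_rot: [0.998, 0.065, 0.003, 0.003]
contact_force: [0.2, -0.5, -1.2]
opening: 0.699
```

Run:
```python
from h import *
st();go(.5234,-.1947,.12,-87.7)
```

```text
t 41.8 pos [ 0.4969 -0.4021  0.1238] q [ 0.425  0.915  0.345  1.651 -0.458  0.649 -0.427]
[[ 0.991  0.13   0.006]
 [ 0.13  -0.991 -0.006]
 [ 0.005  0.006 -1.   ]] F [ 0.2 -0.5 -1.2] op 0.699
d [ 0.888 -3.37   0.046] a [ 0.057 -0.05   0.864]
```

>>> servo_tool(deltas=[{"dx": 0.05,"dy": -0.3,"dz": 0,"ax": 0,"ay": 0,"az": 0.1,"hand": 50},{"dx": 0.2,"dy": -0.8,"dz": 0,"ax": 0,"ay": 0,"az": 0.2,"hand": 50},{"dx": 0.4,"dy": -1.5,"dz": 0,"ax": 0,"ay": 0,"az": 0.4,"hand": 50},{"dx": 0.6,"dy": -2.2,"dz": 0,"ax": 0,"ay": 0,"az": 0.6,"hand": 50},{"dx": 0.75,"dy": -2.8,"dz": 0,"ax": 0,"ay": 0,"az": 0.8,"hand": 50},{"dx": 0.85,"dy": -3.2,"dz": 0,"ax": 0,"ay": 0,"az": 0.86,"hand": 50},{"dx": 0.91,"dy": -3.37,"dz": 0,"ax": 0,"ay": 0,"az": 0.86,"hand": 50},{"dx": 0.91,"dy": -3.37,"dz": 0,"ax": 0,"ay": 0,"az": 0.86,"hand": 50},{"dx": 0.91,"dy": -3.37,"dz": 0,"ax": 0,"ay": 0,"az": 0.86,"hand": 50}])

```text
clock: 42.92
tool_pos: [0.5228, -0.1941, 0.1197]
eef_rot: [1.0, 0.02, 0.0, 0.001]
contact_force: [-0.1, 0.4, -1.2]
opening: 0.702
```

Run:
```python
from h import *
st();go(.5248,-.1946,.068,-87.7)
im,d,m=snap('wrist','w20.png')
```

```text
t 42.92 pos [ 0.5228 -0.1941  0.1197] q [ 0.066  0.853  0.358  1.902 -0.59   0.491 -0.691]
[[ 0.999  0.039  0.   ]
 [ 0.039 -0.999 -0.002]
 [ 0.     0.002 -1.   ]] F [-0.1  0.4 -1.2] op 0.702
d [0.032 0.007 0.862] a [ 0.019 -0.004 -0.01 ]
```

View pics/w20.png

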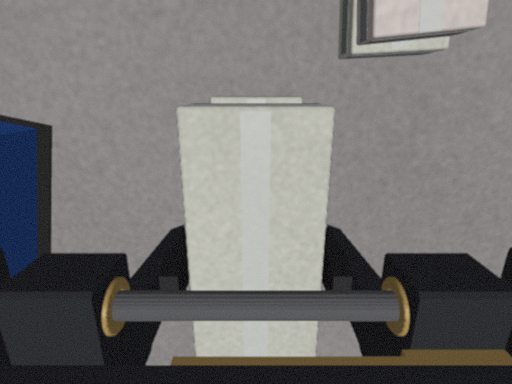

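>>> servo_tool(deltas=[{"dx": 0.03,"dy": 0.01,"dz": 0.2,"ax": 0,"ay": 0,"az": 0,"hand": 50},{"dx": 0.03,"dy": 0.01,"dz": 0.5,"ax": 0,"ay": 0,"az": 0,"hand": 50},{"dx": 0.03,"dy": 0.01,"dz": 0.75,"ax": 0,"ay": 0,"az": 0,"hand": 50},{"dx": 0.03,"dy": 0.01,"dz": 0.85,"ax": 0,"ay": 0,"az": 0,"hand": 50},{"dx": 0.03,"dy": 0.01,"dz": 0.88,"ax": 0,"ay": 0,"az": 0,"hand": 50},{"dx": 0.03,"dy": 0.01,"dz": 0.88,"ax": 0,"ay": 0,"az": 0,"hand": 50}])

```text
clock: 43.72
tool_pos: [0.5253, -0.1934, 0.0671]
eef_rot: [1.0, 0.02, 0.001, 0.0]
contact_force: [0.2, -0.3, -1.1]
opening: 0.698
```

Run:
```python
from h import *
st();go(.5248,-.1946,.0655,-87.7)
```

```text
t 43.73 pos [ 0.5253 -0.1934  0.0671] q [ 0.108  0.935  0.282  1.907 -0.633  0.387 -0.655]
[[ 0.999  0.041  0.001]
 [ 0.041 -0.999 -0.001]
 [ 0.001  0.001 -1.   ]] F [ 0.2 -0.3 -1.1] op 0.698
d [-0.008  0.02   0.027] a [ 0.009 -0.01   0.006]
```

>>> servo_tool(deltas=[{"dx": -0.01,"dy": 0.02,"dz": 0.02,"ax": 0,"ay": 0,"az": 0,"hand": 50},{"dx": -0.01,"dy": 0.02,"dz": 0.03,"ax": 0,"ay": 0,"az": 0,"hand": 50},{"dx": -0.01,"dy": 0.02,"dz": 0.03,"ax": 0,"ay": 0,"az": 0,"hand": 50}])

```text
clock: 44.1
tool_pos: [0.5247, -0.1947, 0.0655]
eef_rot: [1.0, 0.02, 0.001, 0.001]
contact_force: [-0.3, -0.3, 1.8]
opening: 0.701
```

>>> servo_tool(deltas=[{"dx": 0,"dy": 0,"dz": 0,"ax": 0,"ay": 0,"az": 0,"hand": 80},{"dx": 0,"dy": 0,"dz": 0,"ax": 0,"ay": 0,"az": 0,"hand": 80},{"dx": 0,"dy": 0,"dz": 0,"ax": 0,"ay": 0,"az": 0,"hand": 80},{"dx": 0,"dy": 0,"dz": -0.5,"ax": 0,"ay": 0,"az": 0,"hand": 80},{"dx": 0,"dy": 0,"dz": -1.4,"ax": 0,"ay": 0,"az": 0,"hand": 80},{"dx": 0,"dy": 0,"dz": -2.3,"ax": 0,"ay": 0,"az": 0,"hand": 80},{"dx": -0.05,"dy": -0.1,"dz": -2.6,"ax": 0,"ay": 0,"az": 0,"hand": 80},{"dx": -0.05,"dy": -0.1,"dz": -2.6,"ax": 0,"ay": 0,"az": 0,"hand": 80},{"dx": -0.05,"dy": -0.1,"dz": -2.6,"ax": 0,"ay": 0,"az": 0,"hand": 80}])

```text
clock: 45.22
tool_pos: [0.5204, -0.1877, 0.2196]
eef_rot: [1.0, 0.021, -0.001, -0.0]
contact_force: [-0.1, 0.1, -0.0]
opening: 0.908
```

Run:
```python
from h import *
st();im,d,m=snap('wrist','w21.png');P=cloud(d,m);z=P[...,2]
w=(d>0)&(P[...,0]>.4)&(P[...,0]<.62)&(P[...,1]<-.15)&(P[...,1]>-.26)&(z>.064)&(z<.072)
print('fresh on');comps(w,P,300);edges(P,w,'fresh',.523)
im,d,m=snap('scene','s21.png');P=cloud(d,m);z=P[...,2]
floor('scene','s21b.png')
w=(d>0)&(P[...,0]>.6)&(P[...,0]<.82)&(P[...,1]<-.2)&(P[...,1]>-.36)
comps(w&(z>.055)&(z<.07),P,60)
comps(w&(z>.028)&(z<.07),P,60)
go(.69,-.27,.22,-84.7)
```

```text
t 45.23 pos [ 0.5204 -0.1877  0.2196] q [-0.024  0.71   0.496  1.85  -0.496  0.71  -0.774]
[[ 0.999  0.041 -0.002]
 [ 0.041 -0.999  0.001]
 [-0.002 -0.001 -1.   ]] F [-0.1  0.1 -0. ] op 0.908
fresh on
px [263. 166.] rect c,size,ang(long) (array([ 522.9, -194.4]), array([149.2,  62.1]), 2.4, np.int64(9883)) z [66.8 67.9 69.1]
fresh +y ang 2.42 y at x0 -163.9 152
fresh -y ang 2.28 y at x0 -224.7 152
scene floor
px [316. 221.] rect c,size,ang(long) (array([454.5,  85.8]), array([158.8,  30.5]), 76.9, np.int64(377)) z [ 5.1  8.8 18.9]
px [290. 234.] rect c,size,ang(long) (array([547.6,  69. ]), array([157.6,  22. ]), 79.2, np.int64(268)) z [ 4.2  8.4 12. ]
px [191. 171.] rect c,size,ang(long) (array([ 653.9, -277.9]), array([62.2, 41. ]), -81.6, np.int64(236)) z [56.2 64.3 67.8]
px [179. 180.] rect c,size,ang(long) (array([ 702.8, -273.1]), array([63.3, 41.5]), -84.2, np.int64(237)) z [59.5 64.3 68.2]
px [167. 189.] rect c,size,ang(long) (array([ 751. , -268.7]), array([62.8, 41.6]), -81.7, np.int64(247)) z [59.1 64.3 67.8]
px [179. 183.] rect c,size,ang(long) (array([ 703.5, -272.9]), array([148.9,  64. ]), 5.2, np.int64(1047)) z [32.6 62.8 67.6]
d [ 2.767  1.476 -0.011] a [-0.002  0.019 -0.496]
```

View pics/s21.png

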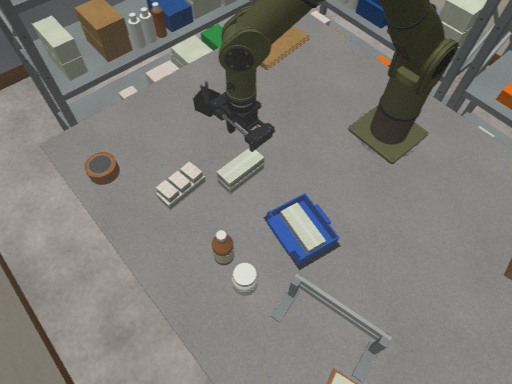

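View pics/w21.png

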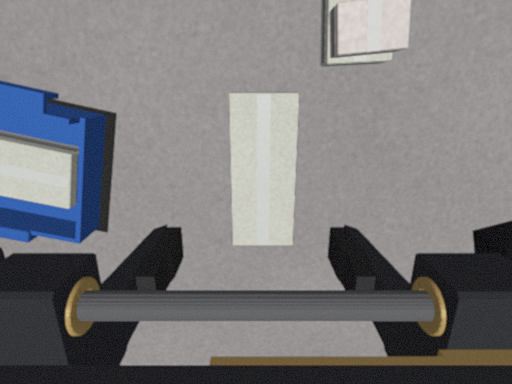

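>>> servo_tool(deltas=[{"dx": 0.6,"dy": 0.3,"dz": 0,"ax": 0,"ay": 0,"az": -0.1,"hand": 80},{"dx": 1.4,"dy": 0.7,"dz": 0,"ax": 0,"ay": 0,"az": -0.3,"hand": 80},{"dx": 2.2,"dy": 1.2,"dz": 0,"ax": 0,"ay": 0,"az": -0.5,"hand": 80},{"dx": 2.77,"dy": 1.47,"dz": 0,"ax": 0,"ay": 0,"az": -0.5,"hand": 80},{"dx": 2.77,"dy": 1.47,"dz": 0,"ax": 0,"ay": 0,"az": -0.5,"hand": 80},{"dx": 2.77,"dy": 1.47,"dz": 0,"ax": 0,"ay": 0,"az": -0.5,"hand": 80}])

```text
clock: 46.12
tool_pos: [0.6897, -0.2697, 0.22]
eef_rot: [0.999, 0.046, -0.001, -0.0]
contact_force: [0.1, -0.1, -0.5]
opening: 0.907
```

Run:
```python
from h import *
st();im,d,m=snap('wrist','w22.png');P=cloud(d,m);z=P[...,2]
w=(d>0)&(P[...,0]>.58)&(P[...,0]<.82)&(P[...,1]<-.2)&(P[...,1]>-.36)
print('packs');comps(w&(z>.06)&(z<.068),P,100); edges(P,w&(z>.06)&(z<.068),'packs',.704)
k=w&(z>.030)&(z<.038);print('carton');comps(k,P,60); edges(P,k,'carton',.704)
```

```text
t 46.12 pos [ 0.6897 -0.2697  0.22  ] q [ 0.101  0.956  0.505  1.214 -0.463  1.085 -0.839]
[[ 0.996  0.092 -0.002]
 [ 0.092 -0.996  0.   ]
 [-0.002 -0.001 -1.   ]] F [ 0.1 -0.1 -0.5] op 0.907
packs
px [264. 109.] rect c,size,ang(long) (array([ 752.6, -271.3]), array([59.8, 40.1]), -82.1, np.int64(2996)) z [62.7 63.9 65.1]
px [263. 161.] rect c,size,ang(long) (array([ 704.6, -275.5]), array([60. , 40.3]), -83.1, np.int64(2565)) z [62.6 63.9 65.1]
px [263. 208.] rect c,size,ang(long) (array([ 655.6, -279.8]), array([59.3, 40.3]), -82.5, np.int64(2222)) z [62.6 63.9 65. ]
px [194. 261.] rect c,size,ang(long) (array([ 590. , -212.1]), array([22.2, 20.1]), -89.7, np.int64(262)) z [61.1 67.2 67.9]
packs +y ang 5.25 y at x0 -246.2 114
packs -y ang 4.9 y at x0 -304.9 110
carton
px [260.  83.] rect c,size,ang(long) (array([ 775.4, -268.6]), array([60.9,  6.5]), -84.6, np.int64(404)) z [32.5 33.7 35. ]
px [263. 134.] rect c,size,ang(long) (array([ 726.1, -272.8]), array([61. ,  5.8]), -82.3, np.int64(309)) z [32.7 34.  36.9]
px [260. 182.] rect c,size,ang(long) (array([ 674.6, -277.5]), array([60.7,  3.6]), -82.1, np.int64(110)) z [32.9 34.5 37.8]
px [200. 241.] rect c,size,ang(long) (array([ 595.1, -216. ]), array([29.5, 14.6]), 51.8, np.int64(83)) z [30.7 33.1 37.5]
carton +y ang 4.99 y at x0 -244.6 13
carton -y ang 5.14 y at x0 -305.3 7
```

View pics/w22.png

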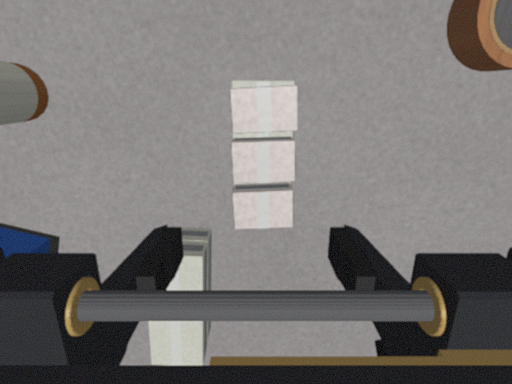

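>>> servo_tool(deltas=[{"dx": 0.23,"dy": 0.11,"dz": 0.6,"ax": 0,"ay": 0,"az": 0,"hand": 80},{"dx": 0.23,"dy": 0.11,"dz": 1.4,"ax": 0,"ay": 0,"az": 0,"hand": 80},{"dx": 0.23,"dy": 0.11,"dz": 2.1,"ax": 0,"ay": 0,"az": 0,"hand": 80},{"dx": 0.23,"dy": 0.11,"dz": 2.7,"ax": 0,"ay": 0,"az": 0,"hand": 80},{"dx": 0.23,"dy": 0.11,"dz": 3.0,"ax": 0,"ay": 0,"az": 0,"hand": 80},{"dx": 0.23,"dy": 0.11,"dz": 3.12,"ax": 0,"ay": 0,"az": 0,"hand": 80},{"dx": 0.23,"dy": 0.11,"dz": 3.17,"ax": 0,"ay": 0,"az": 0,"hand": 80},{"dx": 0.23,"dy": 0.11,"dz": 3.17,"ax": 0,"ay": 0,"az": 0,"hand": 80}])

```text
clock: 47.18
tool_pos: [0.7061, -0.2756, 0.0325]
eef_rot: [0.999, 0.047, 0.001, 0.001]
contact_force: [-0.1, -0.3, 0.7]
opening: 0.91
```

>>> servo_tool(deltas=[{"dx": 0,"dy": 0,"dz": 0,"ax": 0,"ay": 0,"az": 0,"hand": 50},{"dx": 0,"dy": 0,"dz": 0,"ax": 0,"ay": 0,"az": 0,"hand": 50},{"dx": 0,"dy": 0,"dz": 0,"ax": 0,"ay": 0,"az": 0,"hand": 50},{"dx": 0,"dy": 0,"dz": 0,"ax": 0,"ay": 0,"az": 0,"hand": 50},{"dx": 0,"dy": 0,"dz": 0,"ax": 0,"ay": 0,"az": 0,"hand": 50}], newtons=25)

```text
clock: 47.8
tool_pos: [0.7057, -0.2754, 0.0318]
eef_rot: [0.999, 0.047, 0.001, 0.001]
contact_force: [-0.1, -0.5, 4.9]
opening: 0.702
```

>>> servo_tool(deltas=[{"dx": 0,"dy": 0,"dz": -0.05,"ax": 0,"ay": 0,"az": 0,"hand": 50},{"dx": 0,"dy": 0,"dz": -0.2,"ax": 0,"ay": 0,"az": 0,"hand": 50},{"dx": 0,"dy": 0,"dz": -0.5,"ax": 0,"ay": 0,"az": 0,"hand": 50},{"dx": 0,"dy": 0,"dz": -0.9,"ax": 0,"ay": 0,"az": 0,"hand": 50},{"dx": 0,"dy": 0,"dz": -1.3,"ax": 0,"ay": 0,"az": 0,"hand": 50},{"dx": 0,"dy": 0,"dz": -1.65,"ax": 0,"ay": 0,"az": 0,"hand": 50},{"dx": 0,"dy": 0,"dz": -1.85,"ax": 0,"ay": 0,"az": 0,"hand": 50},{"dx": 0,"dy": 0,"dz": -1.95,"ax": 0,"ay": 0,"az": 0,"hand": 50},{"dx": 0,"dy": 0,"dz": -1.95,"ax": 0,"ay": 0,"az": 0,"hand": 50}])

```text
clock: 48.92
tool_pos: [0.7052, -0.275, 0.148]
eef_rot: [0.999, 0.047, 0.0, 0.0]
contact_force: [0.4, -0.1, -2.6]
opening: 0.702
```

Run:
```python
from h import *
st();im,d,m=snap('wrist','w23.png');
go(.5232,-.1945,.146,-87.65)
```

```text
t 48.92 pos [ 0.7052 -0.275   0.148 ] q [ 0.117  1.053  0.477  1.204 -0.495  0.996 -0.825]
[[ 0.996  0.093  0.   ]
 [ 0.093 -0.996 -0.   ]
 [ 0.     0.    -1.   ]] F [ 0.4 -0.1 -2.6] op 0.702
d [-2.891 -1.616  0.025] a [0.    0.003 0.498]
```

View pics/w23.png

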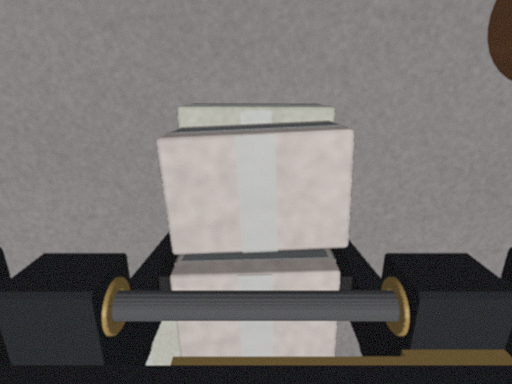

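>>> servo_tool(deltas=[{"dx": -0.1,"dy": -0.06,"dz": -0.05,"ax": 0,"ay": 0,"az": 0,"hand": 50},{"dx": -0.3,"dy": -0.17,"dz": -0.1,"ax": 0,"ay": 0,"az": 0.05,"hand": 50},{"dx": -0.65,"dy": -0.36,"dz": -0.1,"ax": 0,"ay": 0,"az": 0.1,"hand": 50},{"dx": -1.1,"dy": -0.62,"dz": -0.1,"ax": 0,"ay": 0,"az": 0.2,"hand": 50},{"dx": -1.55,"dy": -0.87,"dz": -0.1,"ax": 0,"ay": 0,"az": 0.3,"hand": 50},{"dx": -2.0,"dy": -1.12,"dz": -0.1,"ax": 0,"ay": 0,"az": 0.4,"hand": 50},{"dx": -2.4,"dy": -1.35,"dz": -0.1,"ax": 0,"ay": 0,"az": 0.5,"hand": 50},{"dx": -2.68,"dy": -1.5,"dz": -0.1,"ax": 0,"ay": 0,"az": 0.5,"hand": 50},{"dx": -2.83,"dy": -1.59,"dz": -0.1,"ax": 0,"ay": 0,"az": 0.5,"hand": 50},{"dx": -2.88,"dy": -1.615,"dz": -0.1,"ax": 0,"ay": 0,"az": 0.5,"hand": 50}])

```text
clock: 50.22
tool_pos: [0.524, -0.1946, 0.1541]
eef_rot: [1.0, 0.02, 0.0, 0.0]
contact_force: [0.4, -0.2, -2.5]
opening: 0.7
```

>>> servo_tool(deltas=[{"dx": 0,"dy": 0,"dz": 0.1,"ax": 0,"ay": 0,"az": 0,"hand": 50},{"dx": 0,"dy": 0,"dz": 0.3,"ax": 0,"ay": 0,"az": 0,"hand": 50},{"dx": 0,"dy": 0,"dz": 0.5,"ax": 0,"ay": 0,"az": 0,"hand": 50},{"dx": 0,"dy": 0,"dz": 0.6,"ax": 0,"ay": 0,"az": 0,"hand": 50},{"dx": 0,"dy": 0,"dz": 0.6,"ax": 0,"ay": 0,"az": 0,"hand": 50}])

```text
clock: 50.85
tool_pos: [0.524, -0.1947, 0.1173]
eef_rot: [1.0, 0.02, -0.0, 0.0]
contact_force: [0.6, -1.0, -2.7]
opening: 0.697
```

Run:
```python
from h import *
st();im,d,m=snap('wrist','w24.png');
go(.524,-.1945,.1,-87.65)
```

```text
t 50.85 pos [ 0.524  -0.1947  0.1173] q [ 0.065  0.86   0.363  1.898 -0.602  0.494 -0.677]
[[ 0.999  0.041 -0.   ]
 [ 0.041 -0.999 -0.   ]
 [-0.     0.    -1.   ]] F [ 0.6 -1.  -2.7] op 0.697
d [-0.003 -0.007  0.295] a [ 0.007 -0.004 -0.003]
```

View pics/w24.png

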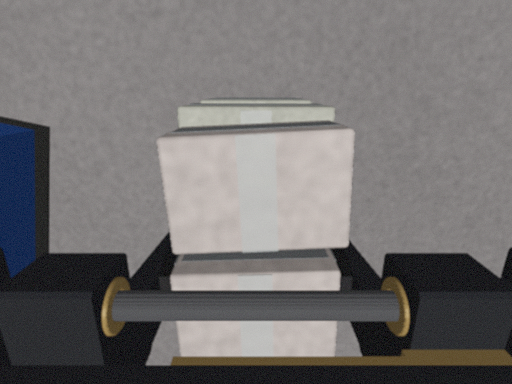

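Aligned. Contact should come at TCP z of about 0.0998.

>>> servo_tool(deltas=[{"dx": 0,"dy": 0,"dz": 0.1,"ax": 0,"ay": 0,"az": 0,"hand": 50},{"dx": 0,"dy": 0,"dz": 0.2,"ax": 0,"ay": 0,"az": 0,"hand": 50},{"dx": 0,"dy": 0,"dz": 0.26,"ax": 0,"ay": 0,"az": 0,"hand": 50},{"dx": 0,"dy": 0,"dz": 0.28,"ax": 0,"ay": 0,"az": 0,"hand": 50},{"dx": 0,"dy": 0,"dz": 0.28,"ax": 0,"ay": 0,"az": 0,"hand": 50}])

```text
clock: 51.52
tool_pos: [0.5242, -0.1948, 0.1012]
eef_rot: [1.0, 0.02, 0.0, 0.0]
contact_force: [0.2, -1.0, -3.9]
opening: 0.704
```

>>> servo_tool(deltas=[{"dx": 0,"dy": 0,"dz": 0.015,"ax": 0,"ay": 0,"az": 0,"hand": 50},{"dx": 0,"dy": 0,"dz": 0.015,"ax": 0,"ay": 0,"az": 0,"hand": 50}])

```text
clock: 51.78
tool_pos: [0.5243, -0.1948, 0.1003]
eef_rot: [1.0, 0.02, 0.0, 0.0]
contact_force: [-0.0, -0.1, -2.1]
opening: 0.701
```

>>> servo_tool(deltas=[{"dx": 0,"dy": 0,"dz": 0.012,"ax": 0,"ay": 0,"az": 0,"hand": 50},{"dx": 0,"dy": 0,"dz": 0.012,"ax": 0,"ay": 0,"az": 0,"hand": 50}])

```text
clock: 52.02
tool_pos: [0.5243, -0.1948, 0.0998]
eef_rot: [1.0, 0.02, 0.001, 0.0]
contact_force: [-0.9, 0.1, -1.0]
opening: 0.701
```

>>> servo_tool(deltas=[{"dx": 0,"dy": 0,"dz": 0.01,"ax": 0,"ay": 0,"az": 0,"hand": 80},{"dx": 0,"dy": 0,"dz": 0.01,"ax": 0,"ay": 0,"az": 0,"hand": 80},{"dx": 0,"dy": 0,"dz": 0.01,"ax": 0,"ay": 0,"az": 0,"hand": 80},{"dx": 0,"dy": 0,"dz": 0.01,"ax": 0,"ay": 0,"az": 0,"hand": 80},{"dx": 0,"dy": 0,"dz": -0.4,"ax": 0,"ay": 0,"az": 0,"hand": 80},{"dx": 0,"dy": 0,"dz": -1.2,"ax": 0,"ay": 0,"az": 0,"hand": 80},{"dx": 0,"dy": 0,"dz": -2.2,"ax": 0,"ay": 0,"az": 0,"hand": 80},{"dx": -0.1,"dy": -0.2,"dz": -3.2,"ax": 0,"ay": 0,"az": 0,"hand": 80},{"dx": -0.1,"dy": -0.2,"dz": -3.3,"ax": 0,"ay": 0,"az": 0,"hand": 80},{"dx": -0.1,"dy": -0.2,"dz": -3.3,"ax": 0,"ay": 0,"az": 0,"hand": 80}])

```text
clock: 53.28
tool_pos: [0.5175, -0.1826, 0.2974]
eef_rot: [1.0, 0.021, 0.001, 0.0]
contact_force: [1.0, 0.7, -0.1]
opening: 0.905
```

Run:
```python
from h import *
st();im,d,m=snap('wrist','w25.png');P=cloud(d,m);z=P[...,2]
w=(d>0)&(P[...,0]>.42)&(P[...,0]<.63)&(P[...,1]<-.14)&(P[...,1]>-.25)
print('packs');k=w&(z>.127)&(z<.137);comps(k,P,100); edges(P,k,'packs',.523)
for r_ in [(.545,.62),(.502,.548),(.42,.5)]: edges(P,k&(P[...,0]>r_[0])&(P[...,0]<r_[1]),'p',.523)
k=w&(z>.0985)&(z<.1055);print('carton');comps(k,P,60); edges(P,k,'carton',.523)
im,d,m=snap('scene','s25.png')
```

```text
t 53.27 pos [ 0.5175 -0.1826  0.2974] q [-0.092  0.609  0.59   1.781 -0.426  0.881 -0.838]
[[ 0.999  0.041  0.001]
 [ 0.041 -0.999 -0.   ]
 [ 0.001  0.    -1.   ]] F [ 1.   0.7 -0.1] op 0.905
packs
px [269. 118.] rect c,size,ang(long) (array([ 571.5, -193.2]), array([60.1, 40. ]), -85.1, np.int64(2731)) z [130.6 131.9 133.1]
px [268. 168.] rect c,size,ang(long) (array([ 523.4, -194.7]), array([60. , 40.2]), -86.1, np.int64(2386)) z [130.5 131.9 133. ]
px [268. 214.] rect c,size,ang(long) (array([ 474.1, -196.7]), array([59.6, 40.7]), -85.4, np.int64(2098)) z [130.5 131.9 133. ]
packs +y ang 2.16 y at x0 -165.5 106
packs -y ang 1.97 y at x0 -224.3 100
p +y ang 3.79 y at x0 -167.0 33
p -y ang 3.03 y at x0 -225.4 39
p +y ang 3.27 y at x0 -165.2 39
p -y ang 4.73 y at x0 -224.4 38
p +y ang 4.02 y at x0 -163.9 35
p -y ang 4.39 y at x0 -222.6 32
carton
px [266.  94.] rect c,size,ang(long) (array([ 593.5, -191.9]), array([61.2,  6.8]), -87.6, np.int64(363)) z [100.5 101.9 103.2]
px [268. 142.] rect c,size,ang(long) (array([ 544.9, -194. ]), array([61.1,  4.3]), -86.0, np.int64(235)) z [100.8 101.9 104.5]
carton +y ang 2.21 y at x0 -164.1 11
carton -y ang 1.75 y at x0 -224.6 10
```

View pics/w25.png

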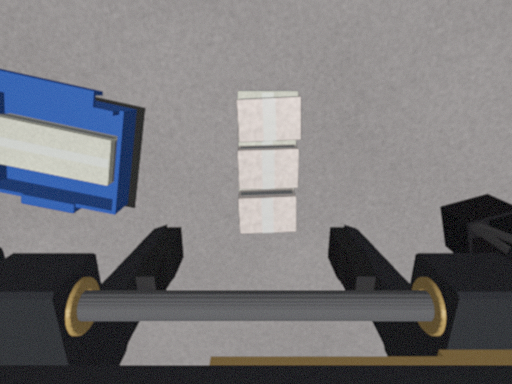

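View pics/s25.png

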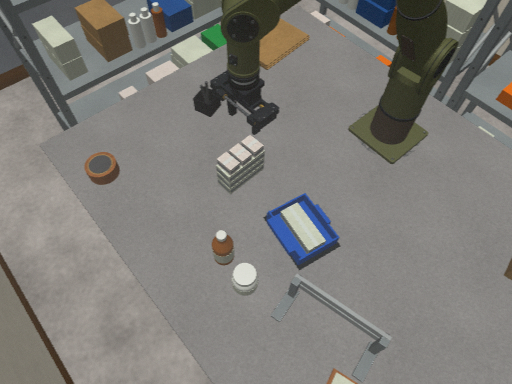

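>>> servo_tool(deltas=[{"dx": -0.3,"dy": -0.8,"dz": -0.2,"ax": 0,"ay": 0,"az": -1,"hand": 80},{"dx": -0.3,"dy": -1.7,"dz": -0.2,"ax": 0,"ay": 0,"az": -2,"hand": 80},{"dx": -0.3,"dy": -2.2,"dz": -0.2,"ax": 0,"ay": 0,"az": -2,"hand": 80},{"dx": -0.3,"dy": -2.2,"dz": -0.2,"ax": 0,"ay": 0,"az": -2,"hand": 80},{"dx": -0.3,"dy": -2.2,"dz": -0.2,"ax": 0,"ay": 0,"az": -2,"hand": 80}])

```text
clock: 54.0
tool_pos: [0.4939, -0.0531, 0.3087]
eef_rot: [0.992, 0.124, -0.001, 0.001]
contact_force: [0.6, -0.0, -0.4]
opening: 0.91
```

Run:
```python
from h import *
st();im,d,m,P=floor('wrist','w26.png'); z=P[...,2]; i=im.astype(int)
w=(d>0)&(P[...,0]>.4)&(P[...,0]<.65)&(P[...,1]<.2)&(P[...,1]>-.05)&(z>.035)&(z<.046)&(i.max(-1)-i.min(-1)<60)
print('recalled');comps(w,P,300)
blk=(i.max(-1)<60)&(d>0)&(z<.012)&(z>-.01)&(P[...,0]>.4)&(P[...,0]<.63)&(P[...,1]<.22)&(P[...,1]>-.06); print('mat'); comps(blk,P,50)
im,d,m=snap('top','t26.png');P=cloud(d,m);z=P[...,2]
w=(d>0)&(P[...,0]>.3)&(P[...,0]<.85)&(abs(P[...,1])<.58)&(z>.05)&(z<.3); comps(w,P,60)
```

```text
t 54.0 pos [ 0.4939 -0.0531  0.3087] q [-0.347  0.516  0.57   1.908 -0.369  0.823 -0.903]
[[ 0.969  0.246 -0.001]
 [ 0.246 -0.969 -0.002]
 [-0.001  0.002 -1.   ]] F [ 0.6 -0.  -0.4] op 0.91
wrist floor
px [164. 106.] rect c,size,ang(long) (array([512.4,  81.6]), array([165.1, 129.1]), 80.0, np.int64(6105)) z [ 5.6  7.1 15.8]
recalled
px [156. 112.] rect c,size,ang(long) (array([512.5,  81.2]), array([150.1,  62.4]), 79.8, np.int64(5917)) z [39.5 41.  42.3]
mat
px [229. 132.] rect c,size,ang(long) (array([501.1, -11. ]), array([151. ,  39.4]), 3.1, np.int64(615)) z [0.6 1.8 3.2]
px [195. 142.] rect c,size,ang(long) (array([747.5,  90.8]), array([67. , 65.5]), -44.9, np.int64(384)) z [55.7 83.5 89.4]
px [226. 143.] rect c,size,ang(long) (array([741.3, -12. ]), array([57.5, 57.5]), -86.6, np.int64(307)) z [ 65.9 104.8 151.4]
px [121. 178.] rect c,size,ang(long) (array([632.7, 320.6]), array([272.1,  34.1]), -76.5, np.int64(664)) z [ 58.8 106.2 114.4]
px [198. 190.] rect c,size,ang(long) (array([591.9,  83.7]), array([125.2,  23.5]), 79.9, np.int64(241)) z [55.3 61.8 67.6]
px [284. 211.] rect c,size,ang(long) (array([ 523. , -196.3]), array([148.9,  62.9]), 1.8, np.int64(1012)) z [ 97.2 130.9 136.8]
px [381. 243.] rect c,size,ang(long) (array([ 421.8, -510.4]), array([72., 71.]), -71.2, np.int64(189)) z [ 52.9  59.8 122.3]
```

View pics/w26.png

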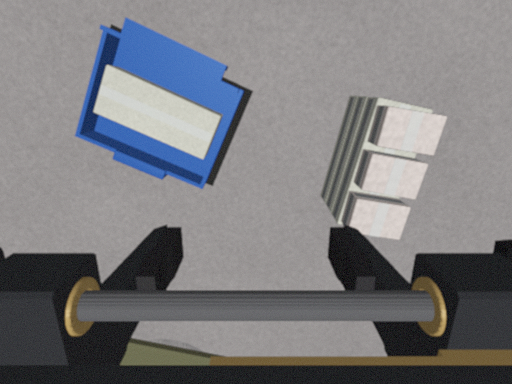

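View pics/t26.png

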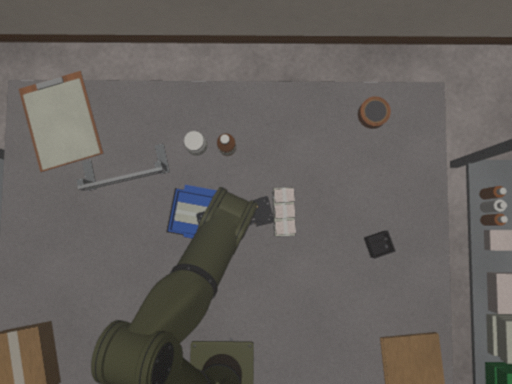

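Run:
```python
from h import *
print(r.finish_job())
```

```text
the job is handed in; nothing more can be done
None
```

The job is done and handed in at about 54 s of the 210 s allowed; it reported no verdict.

**What I did**
- **Bin:** I lifted it off the rail by its grip block. The arm could not reach the mat's middle holding the block, so I set it down 25 mm beyond and moved it to the middle by its side wall.
- **Knock:** Just before I placed the recalled carton, the bin was knocked about 55 mm aside. I laid that carton on the bench, put the bin back on the mat's middle, and then laid the carton in it.
- **Stack:** I took the upper carton off with its three packs still on it, placed the fresh carton on the bottom one, and then set the upper carton and packs back on top.

**Last checks, from the wrist camera**
- **Bin on mat:** the bin floor is at (512, 82) mm against the mat middle at about (513, 80) mm, with matching angle.
- **Recalled carton:** it lies flat in the middle of the bin.
- **Stack alignment:** bottom, fresh and upper cartons agree within about 1.5 mm, and all sit at about 2°.
- **Packs:** all three lie flat in one row. They sit about 2° askew of the carton, as they did at the start, so a corner may reach about 0.5 mm past the edge; I left them so.
- **Bottle, jar and pen cup:** in the top view they are where they began, within measurement noise.

The top and scene cameras differ from the wrist camera by 2–4 mm in y, so I relied on the wrist.

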